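# Lay out control-box parts on their kit mats and clear the feed chute

### The job

Lay out the control-box parts for assembly: set the red emergency-stop head, the green pushbutton, the blue relay and the yellow contact block each upright and centred on the white mat whose printed outline has its colour, the oblong blue and yellow ones lying along their outlines (either way round). The yellow block has jammed with its nose under the hold-down bar of the feed chute: nudge it back up the chute until the nose is clear, then lift it out. Do not knock over the amber bottle.

Things in the scene. Friction and masses are not known exactly. Their poses are not given: they have to be found in the camera images.
- estop: Loose red emergency-stop head, round and upright: black foot 38 mm across, neck 26 mm across, red mushroom 40 mm across from 21 to 43 mm above its underside (full height 43 mm; straight-sided between 23 and 38 mm, the place to grip). Origin: centre of its underside; z up. About 80 g.
- pushbutton: Loose green square pushbutton, 36 x 36 mm, 36 mm high plus a 4 mm high round cap with a white ring around it on top. Origin: centre of its underside; x and y along its sides, z up. Which way round it is turned does not matter. About 60 g.
- relay: Loose blue relay, standing upright on a black foot: foot 50 (x) x 28 (y) x 8 mm, blue housing above it 46 x 26 mm up to 44 mm above the underside. Origin: centre of its underside; x along its long side, z up. About 70 g.
- contact: Loose yellow block: base 60 (x) x 30 (y) x 10 mm, its front half (x -30 to 0 mm) a flat nose; on the rear half (x 0 to 30) a head 30 x 26 (y) mm, up to 40 mm above the underside, to grip across y. Origin: centre of the underside; x from nose to head, z up. About 70 g. Starts flat on the chute's sloping floor, nose downhill under the bar, origin 70 mm downhill; friction holds it on the slope.
- mat_red: Fixed white kit mat, 76 x 76 mm, 3 mm thick, flat on the bench, with a printed red ring, 54 mm across outside, 43 mm inside. Origin: centre of its underside; z up.
- mat_green: Fixed white kit mat, 76 x 76 mm, 3 mm thick, flat on the bench, with a printed green square outline, 48 mm outside, 38 mm inside. Origin: centre of its underside; z up; x and y along its sides.
- mat_blue: Fixed white kit mat, 76 x 76 mm, 3 mm thick, flat on the bench, with a printed blue oblong outline, 60 (x) x 38 (y) mm outside, 50 x 28 mm inside. Origin: centre of its underside; z up; x along the outline's long side.
- mat_yellow: Fixed white kit mat, 76 x 76 mm, 3 mm thick, flat on the bench, with a printed yellow oblong outline, 69 (x) x 41 (y) mm outside, 60 x 32 mm inside. Origin: centre of its underside; z up; x along the outline's long side.
- chute: Fixed chute, 260 x 46 mm. Origin on the bench under its middle, z up, x level to its high end. Floor rises 0.21 rad to +x, 55 mm up at the origin; channel 38 wide, walls 8 high. Dark bar across it 14 mm over the floor, 6 thick, 94 to 80 mm downhill along the slope; its posts reach 21 mm over the floor; end stop at 102. Block lifts out once slid 20 mm or more (best 35) up the slope.
- bottle: Bystander: small amber bottle with a black cap, 28 mm across, 60 mm high, standing loose among the parts. Origin: centre of its underside; z up.
Mind the look-alikes: they are no part of the job. There is more than one size of the pushbutton; the job needs the smaller.

How it is judged:
By the outcome, as a careful person would: the job done as asked, in the order asked, and still so for the second after the job is handed in, with the robot touching nothing.
It also fails if it takes over 96 s, if anything falls off the work surface, if the arm or the gripper's body presses on something with over 40 N, if the wrist force passes 120 N, or if a joint passes its speed limit or range.

### The arm

A 7-joint arm with a two-finger parallel gripper is mounted at the origin on the work surface. World frame = base frame: x ahead of the robot, y to its left, z up, the work surface at z = 0. Lengths are in mm, angles in rad, forces in N, time in s.
With the tool pointing down it reaches from about 425 to 825 mm from the base axis. Payload 3.6 kg.
Tool frame: the origin (TCP) lies between the finger pads; the fingertips stand 11 mm ahead of it and the grasp point (between the pads) lies 8 mm behind it; z points along the fingers, x is the direction in which the jaws open and shut, and the axes are right-handed (so a half turn about z gives the same grasp; the last joint's range is limited). The gripper opens to 85 mm and grips with 20 to 120 N. Pads are 22 mm wide; open, the fingers measure 114 mm over their backs; the gripper's body (76 mm by 85 mm) begins 54 mm behind the grasp point. The pads swing forward as they close: fully open they stand 13 mm farther back than shut.
Start: joints at [1.153, 0.615, -0.013, 1.423, 0.008, 1.103, -0.04], TCP at [248.213, -600.711, 242.297] pointing down, gripper open.
Joint ranges: [-3.12, 3.12], [-0.3, 2.06], [-1.34, 1.32], [0.26, 2.42], [-1.36, 4.5], [0.01, 1.98], [-2.84, 2.84]. Speed limits (rad/s): [2.79, 2.79, 3.14, 3.14, 3.14, 3.14, 3.14].

### API

Orientations are given as [roll, pitch, yaw] about the fixed x, y, z axes, in that order (R = Rz(yaw) Ry(pitch) Rx(roll)).
In Python, from station import manip, optics, order gives the robot as it stands. The module is installed in compiled form; this text tells all that it offers.
- The arm moves only by the shell command python3 -m creep 'ROWS' [FORCE]. ROWS is a JSON object of lists of equal length, an entry for each row: "jaw": the opening, from -1 (shut) to 1 (fully open); "xyz": the shift along the tool's x, y, z in mm, a list of three; "turn": the turn about the tool's z in rad. In form: {"jaw": [jaw, ...], "xyz": [[dx, dy, dz], ...], "turn": [turn, ...]}. A call has exactly 10 rows; each row shifts and turns the commanded pose from where the row before left it, along the tool's axes as they then stand; what a row does not reach is not made up. A row lasts 1/12 s, in which the tool goes at most 41.7 mm and 7.16 degrees, less where a joint would pass 70% of its speed; a pose out of reach is approached as far as the arm can. A call is refused whole if a number of a shift passes 41.7 or a number of a turn 0.125, either way. A call with a gripper value outside its range is refused whole. The fingers move at their own pace and stop on an object; FORCE is the grip in N (left out, the last holds). Time passes only in rows, so rows that do not move let the fingers close, or fill a call up. It gives the time, the measured TCP pose, the force and the opening at its end, in the units of the state.
- manip.state(): the state, without advancing time (a new reading comes with each control period).
- optics.camera(name): name is "scene" or "top" or "wrist"; returns a dict with "pixels" (420x560x3 uint8, red, green, blue), "K" (3x3 intrinsics, pixels), "k1" (the pictures are not rectified: a ray, as slopes to the right and down, at radius r is drawn at 1 + k1 r^2 times it, then the intrinsics apply), "extrinsics" (4x4, takes a point from camera to world coordinates); the wrist camera has in their place "hand_eye" (4x4, takes a point from camera to tool coordinates, whose origin is the TCP and whose axes are the tool frame's). Camera axes: x right, y down, z forward; pixel columns grow to the right and rows downward; lengths in mm; the calibration is good to about 2 mm. A picture is of the moment at which its call begins: read the wrist's pose just before it. There is no depth.
- order.finish_job(): hands the job in, once; it reports no verdict.
The state is a dict: "clock": time; "q": joint angles; "qvel": joint speeds; "effort": joint torques, N m; "ee_pos": TCP position; "tool_rot": TCP orientation; "wrist_force": force on the tool from outside, world axes, zero at the start; "moment": the same for the moment, N m; "width": opening from 0.0 (shut) to 1.0 (fully open).
Only numpy, scipy, OpenCV 4.12 (cv2) and the standard library are available. Lean on these libraries where they do the work, as an engineer would, in place of code of your own. Each camera call takes 0.05 s, during which the arm holds its last target.

## Working session

There is one attempt and no reset: what is moved stays moved. The work goes in short steps, Python scripts to look and compute and a shell command to move; the robot and the scene stay as the last step left them, time stands still between calls to the robot, and variables do not carry over. Pictures are saved under pics/ and viewed, and the job is handed in when it is done.

```bash
mkdir -p pics; cat > h.py <<'E'
import numpy as np, cv2
from station import manip, optics, order
def snap(name,fn):
    s=manip.state(); c=optics.camera(name)
    cv2.imwrite(f'pics/{fn}.png',c['pixels'][:,:,::-1])
    np.savez(f'pics/{fn}.npz',pix=c['pixels'],K=c['K'],k1=c['k1'],E=c.get('extrinsics',np.eye(4)),H=c.get('hand_eye',np.eye(4)),p=s['ee_pos'],r=s['tool_rot'])
    return c
E
python3 - <<'E'
from h import *
print(manip.state())
for n in ['scene','top','wrist']:
    c=snap(n,n+'0'); print(n,{k:np.round(v,3).tolist() for k,v in c.items() if k!='pixels'})
E
```

```text
{'clock': 0.0, 'q': array([ 1.15251083,  0.61595275, -0.01262379,  1.42493018,  0.00808785,
        1.10339174, -0.04038263]), 'qvel': array([ 1.01328564e-03,  4.91595908e-04, -2.12137201e-04,  1.30143121e-03,
       -9.54504850e-04, -4.08628618e-05,  8.07582640e-04]), 'effort': array([-5.81644163e-04, -4.69216955e+01,  2.58849543e-01, -1.71034741e+01,
        9.90213506e-03,  9.57780954e-03,  4.83745737e-06]), 'ee_pos': array([ 247.92476647, -600.05035077,  241.10595321]), 'tool_rot': array([ 3.14156874e+00,  2.63211857e-03, -1.17892617e+00]), 'wrist_force': array([ 0.09996954, -0.31443679,  0.14676502]), 'moment': array([0.01018774, 0.04909215, 0.00348406]), 'width': 1.0012322056747842}
scene {'K': [[433.209, 0.0, 285.279], [0.0, 433.209, 209.596], [0.0, 0.0, 1.0]], 'k1': 0.024, 'extrinsics': [[-0.805, 0.349, -0.479, 942.213], [0.593, 0.479, -0.647, 566.465], [0.004, -0.805, -0.593, 575.336], [0.0, 0.0, 0.0, 1.0]]}
top {'K': [[399.998, 0.0, 275.607], [0.0, 399.998, 206.31], [0.0, 0.0, 1.0]], 'k1': -0.036, 'extrinsics': [[-0.012, -0.982, 0.186, 307.322], [-1.0, 0.015, 0.014, -12.082], [-0.017, -0.186, -0.982, 1142.019], [0.0, 0.0, 0.0, 1.0]]}
wrist {'K': [[367.997, 0.0, 284.749], [0.0, 367.997, 208.386], [0.0, 0.0, 1.0]], 'k1': -0.077, 'hand_eye': [[1.0, -0.001, 0.001, 0.175], [0.0, 0.959, 0.283, -71.825], [-0.001, -0.283, 0.959, -131.595], [0.0, 0.0, 0.0, 1.0]]}
```

View pics/top0.png

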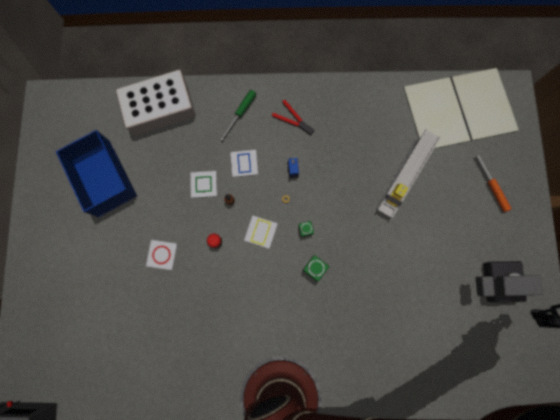

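View pics/scene0.png

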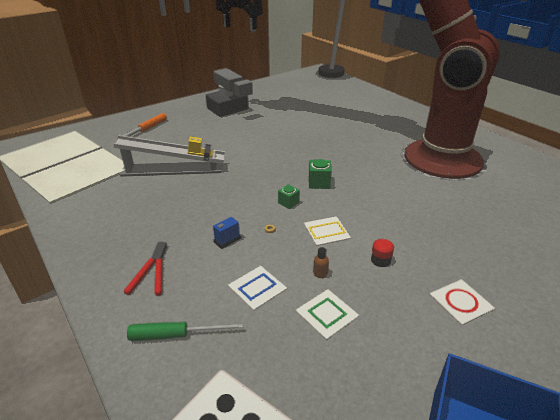

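View pics/wrist0.png

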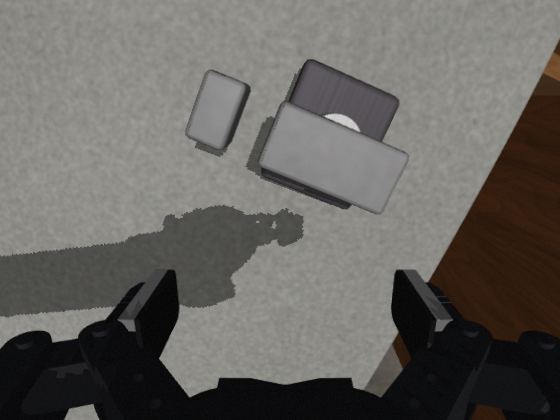

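```bash
cat >> h.py <<'E'
from scipy.spatial.transform import Rotation as R
def load(fn):
    d=np.load(f'pics/{fn}.npz'); E=d['E']
    if fn.startswith('wrist'):
        T=np.eye(4); T[:3,:3]=R.from_euler('xyz',d['r']).as_matrix(); T[:3,3]=d['p']; E=T@d['H']
    return d['pix'],d['K'],float(d['k1']),E
def rays(L,uv):
    _,K,k1,E=L; uv=np.atleast_2d(np.float64(uv))
    n=cv2.undistortPoints(uv.reshape(-1,1,2),K,np.array([k1,0,0,0.]),None,None).reshape(-1,2)
    d=np.c_[n,np.ones(len(n))]@E[:3,:3].T
    return E[:3,3],d
def plane(L,uv,z):
    o,d=rays(L,uv); t=(z-o[2])/d[:,2]; return o+t[:,None]*d
def tri(pairs):
    A=np.zeros((3,3));b=np.zeros(3)
    P=[]
    for L,uv in pairs:
        o,d=rays(L,uv); d=d[0]/np.linalg.norm(d[0]); M=np.eye(3)-np.outer(d,d); A+=M;b+=M@o;P.append((o,M))
    x=np.linalg.solve(A,b); return x,max(np.linalg.norm(M@(x-o)) for o,M in P)
E
python3 - <<'E'
from h import *
t=load('top0');s=load('scene0')
for n,uv,z in [('estop',(214,241),35),('pbsmall',(306,229),40),('pbbig',(316,268),40),('relay',(293,167),44),('contact',(400,191),80),('bottle',(229,200),55),('mr',(161,255),3),('mg',(204,184),3),('mb',(244,163),3),('my',(261,232),3),('chuteLo',(387,210),40),('chuteHi',(430,135),80),('pliersball',(286,199),3)]:
    print(n,plane(t,uv,z)[0].round())
for n,a,b in [('estop',(214,239),(383,246)),('pbs',(307,227),(289,189)),('pbb',(317,267),(320,163)),('mr',(161,255),(462,300)),('mg',(204,184),(327,313)),('mb',(244,163),(257,287)),('my',(261,232),(327,231)),('relay',(293,164),(227,228))]:
    print(n,*[np.round(x,0) for x in tri([(t,a),(s,b)])])
for f in ['top0','scene0']:
    L=load(f)[0]
for n,(f,c,w,h) in {'a':('scene0',(300,220),150,110),'b':('top0',(260,210),140,100)}.items():
    i=cv2.imread(f'pics/{f}.png')[c[1]-h//1:c[1]+h,c[0]-w:c[0]+w]; cv2.imwrite(f'pics/crop_{n}.png',cv2.resize(i,None,fx=2.6,fy=2.6,interpolation=2))
E
```

```text
estop [422. 177.  35.]
pbsmall [451. -80.  40.]
pbbig [ 344. -104.   40.]
relay [629. -47.  44.]
contact [ 546. -335.   80.]
bottle [533. 133.  55.]
mr [387. 334.   3.]
mg [593. 214.   3.]
mb [655.  97.   3.]
my [449.  47.   3.]
chuteLo [ 501. -307.   40.]
chuteHi [ 705. -431.   80.]
pliersball [544. -26.   3.]
estop [426. 178.  35.] 2.0
pbs [455. -81.  37.] 2.0
pbb [ 345. -105.   54.] 1.0
mr [387. 334.   1.] 0.0
mg [594. 216.  -2.] 1.0
mb [657.  97.  -1.] 0.0
my [449.  48.  -3.] 1.0
relay [637. -45.  34.] 3.0
```

View pics/crop_a.png

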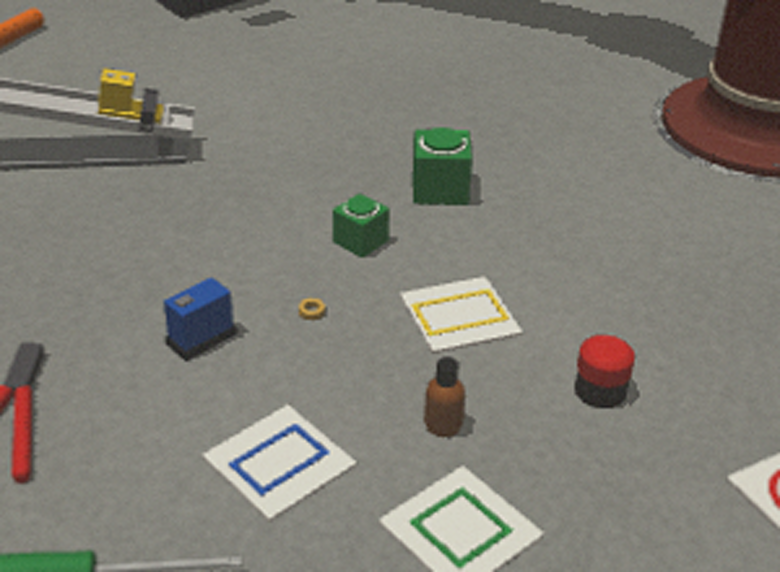

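View pics/crop_b.png

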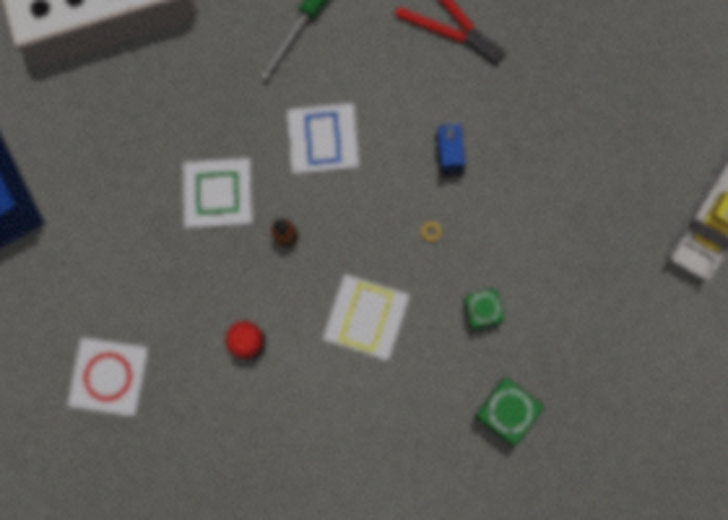

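```bash
cat >> h.py <<'E'
def plan(tgt,yaw,n,start=None):
    s=manip.state(); p=np.array(s['ee_pos']) if start is None else np.array(start[:3],float); y0=s['tool_rot'][2] if start is None else start[3]
    dyaw=(yaw-y0+np.pi)%(2*np.pi)-np.pi
    tot=np.array(tgt,float)-p; print('d',tot.round(1),np.linalg.norm(tot).round(),'dyaw',round(dyaw,3))
    k=round(-dyaw/n,3); pos=np.zeros(3); y=y0; rows=[]
    for i in range(n):
        w=tot*(i+1)/n-pos
        for ang in [y]:
            x=np.array([np.cos(ang),np.sin(ang),0]); yy=np.array([np.sin(ang),-np.cos(ang),0])
        r=np.round([w@x,w@yy,-w[2]]).astype(int); rows.append(r.tolist())
        pos=pos+r[0]*x+r[1]*yy-np.array([0,0,r[2]]); y-=k
    print(rows,'turn',k,'norm',max(np.linalg.norm(r) for r in rows).round(1))
E
python3 -c "
from h import *
plan([540,-220,340],-1.57,13,[248.2,-600.7,242.3,-1.18])
plan([540,-220,340],-1.57,20,[248.2,-600.7,242.3,-1.18])"
```

```text
d [291.8 380.7  97.7] 490.0 dyaw -0.39
[[-19, -32, -8], [-19, -31, -7], [-20, -31, -8], [-22, -30, -7], [-22, -30, -8], [-23, -28, -7], [-24, -28, -8], [-25, -28, -7], [-25, -26, -8], [-27, -26, -7], [-27, -25, -8], [-28, -24, -7], [-28, -24, -8]] turn 0.03 norm 38.2
d [291.8 380.7  97.7] 490.0 dyaw -0.39
[[-12, -21, -5], [-12, -20, -5], [-13, -20, -5], [-14, -20, -5], [-13, -20, -4], [-14, -20, -5], [-15, -19, -5], [-15, -19, -5], [-15, -18, -5], [-15, -18, -5], [-16, -18, -5], [-17, -18, -5], [-16, -17, -5], [-17, -17, -4], [-17, -17, -5], [-18, -16, -5], [-18, -16, -5], [-18, -15, -5], [-19, -16, -5], [-19, -14, -5]] turn 0.02 norm 25.3
```

```bash
python3 -m creep '{"jaw":[1,1,1,1,1,1,1,1,1,1],"xyz":[[-19,-32,-8],[-19,-31,-7],[-20,-31,-8],[-22,-30,-7],[-22,-30,-8],[-23,-28,-7],[-24,-28,-8],[-25,-28,-7],[-25,-26,-8],[-27,-26,-7]],"turn":[0.03,0.03,0.03,0.03,0.03,0.03,0.03,0.03,0.03,0.03]}'
python3 -m creep '{"jaw":[1,1,1,1,1,1,1,1,1,1],"xyz":[[-27,-25,-8],[-28,-24,-7],[-28,-24,-8],[0,0,0],[0,0,0],[0,0,0],[0,0,0],[0,0,0],[0,0,0],[0,0,0]],"turn":[0.03,0.03,0.03,0,0,0,0,0,0,0]}'
python3 - <<'E'
from h import *
snap('wrist','wristA'); s=manip.state(); print(s['clock'],s['ee_pos'],s['tool_rot'])
plan([540,130,340],-1.57,10)
E
```

```text
clock: 0.98
ee_pos: [472.7, -306.0, 317.6]
tool_rot: [3.141, -0.0, -1.481]
wrist_force: [0.2, -1.1, 1.1]
width: 0.999
clock: 1.82
ee_pos: [539.2, -221.0, 340.2]
tool_rot: [3.141, -0.0, -1.571]
wrist_force: [-0.8, -0.6, 0.4]
width: 1.002
1.8667 [ 539.43099568 -220.76841715  340.30572039] [ 3.14143805e+00  5.89604474e-07 -1.57043730e+00]
d [ 6.000e-01  3.508e+02 -3.000e-01] 351.0 dyaw 0.0
[[-35, 0, 0], [-35, 0, 0], [-35, 0, 0], [-35, 0, 0], [-35, 0, 0], [-35, 0, 0], [-36, 0, 0], [-35, -1, 0], [-35, 0, 0], [-35, 0, 0]] turn -0.0 norm 36.0
```

View pics/wristA.png

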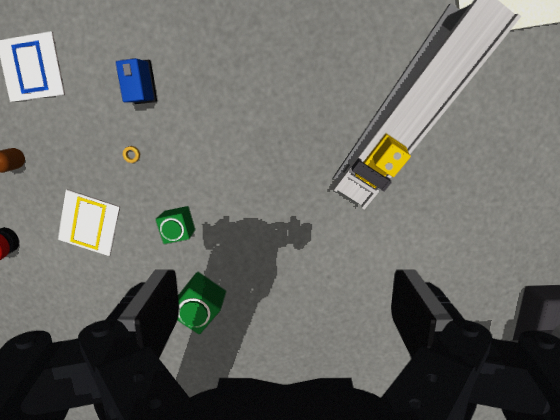

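```bash

python3 -m creep '{"jaw":[1,1,1,1,1,1,1,1,1,1],"xyz":[[-40,0,0],[-40,0,0],[-40,0,0],[-40,0,0],[-40,0,0],[-40,0,0],[-40,0,0],[-40,0,0],[-30,0,0],[0,0,0]],"turn":[0,0,0,0,0,0,0,0,0,0]}'
python3 - <<'E'
from h import *
snap('wrist','wristB'); s=manip.state(); print(s['clock'],s['ee_pos'],s['tool_rot'],s['qvel'].round(2))
E
```

```text
clock: 2.7
ee_pos: [537.7, 139.6, 340.3]
tool_rot: [3.141, 0.007, -1.555]
wrist_force: [-0.5, 0.4, 0.2]
width: 1.001
2.75 [538.37150328 134.86669339 340.20668719] [ 3.14100544e+00  2.61504794e-03 -1.56038251e+00] [ 0.06 -0.01  0.09  0.02  0.04  0.01  0.02]
```

View pics/wristB.png

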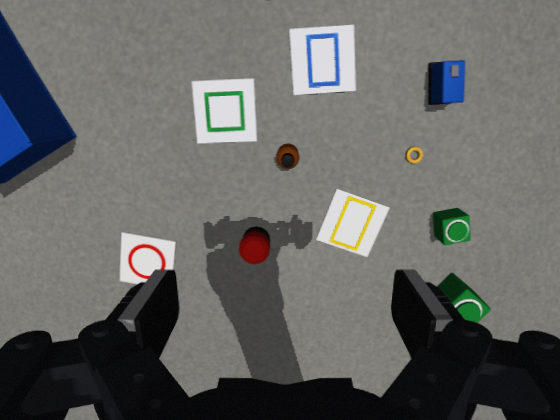

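```bash

python3 - <<'E'
from h import *
snap('wrist','wristC'); s=manip.state(); print(s['clock'],s['ee_pos'],s['qvel'].round(2))
R_={'red':[(0,10),(170,180)],'green':[(50,85)],'blue':[(105,125)],'yellow':[(20,32)]}
for f in ['wristA','wristC']:
    L=load(f); hsv=cv2.cvtColor(L[0],cv2.COLOR_RGB2HSV)
    for c,rs in R_.items():
        m=np.zeros(hsv.shape[:2],np.uint8)
        for a,b in rs: m|=cv2.inRange(hsv,(a,110,60),(b,255,255))
        n,lab,st,ce=cv2.connectedComponentsWithStats(m)
        for i in range(1,n):
            if st[i,4]>60:
                cn,_=cv2.findContours((lab==i).astype(np.uint8),0,2); h=cv2.convexHull(cn[0]); r=cv2.minAreaRect(h)
                w=plane(L,[r[0]],3)[0]
                print(f,c,st[i].tolist(),'rect',np.round(r[0],1),np.round(r[1],1),round(r[2],1),'world3',w.round(1))
E
```

```text
2.8 [538.96939636 131.27058076 340.24348758] [ 0.05 -0.01  0.06  0.01  0.02  0.    0.  ]
wristA red [0, 235, 9, 25, 164] rect [  4. 247.] [24.  8.] 90.0 world3 [414.7 184.2   3. ]
wristA green [156, 213, 33, 31, 579] rect [171.9 227.9] [27.3 28.8] 78.7 world3 [445.1 -68.2   3. ]
wristA green [178, 288, 42, 46, 916] rect [194.1 311.2] [39. 34.] 38.2 world3 [315.7 -88.8   3. ]
wristA blue [11, 41, 37, 53, 498] rect [29.4 66.8] [50.4 27.5] 78.7 world3 [657.9  98.3   3. ]
wristA blue [116, 58, 28, 44, 872] rect [129.8  80.1] [42.6 23.7] 82.4 world3 [637.5 -31.1   3. ]
wristA yellow [363, 134, 48, 43, 1125] rect [388.  157.4] [34.1 38.9] 38.2 world3 [ 541.  -354.6    3. ]
wristA yellow [122, 146, 18, 17, 165] rect [130.5 154. ] [16. 17.] 90.0 world3 [546.1 -22.5   3. ]
wristA yellow [355, 173, 22, 16, 77] rect [365.1 180.6] [25.2  3.1] 33.7 world3 [ 510.4 -326.6    3. ]
wristA yellow [70, 196, 36, 54, 447] rect [ 87.2 222.6] [30.  48.6] 11.3 world3 [452.4  50.1   3. ]
wristC red [234, 233, 32, 32, 790] rect [249.5 248.5] [31. 31.] 90.0 world3 [413.7 182.3   3. ]
wristC red [124, 246, 37, 
[... 351 characters left out ...]
41.  -98.9   3. ]
wristC green [450, 288, 37, 34, 554] rect [467.2 304.6] [32.2 23.1] 47.3 world3 [ 326.1 -137.     3. ]
wristC blue [0, 24, 71, 116, 462] rect [32. 83.] [134.1   8. ] 58.1 world3 [633.8 456.1   3. ]
wristC blue [300, 34, 34, 53, 547] rect [317.1  59.9] [51.9 31.1] 86.4 world3 [658.1  97.5   3. ]
wristC blue [436, 60, 23, 43, 869] rect [447.  81.] [42. 22.] 90.0 world3 [637.6 -63.9   3. ]
wristC blue [0, 73, 57, 93, 1898] rect [ 28. 119.] [92. 56.] 90.0 world3 [589.1 468.6   3. ]
wristC yellow [402, 146, 16, 17, 155] rect [409.5 154. ] [16. 15.] 90.0 world3 [546.3 -25.2   3. ]
wristC yellow [325, 196, 47, 55, 464] rect [348.  223.4] [29.9 51.1] 22.2 world3 [451.5  49.    3. ]
```

```bash
cat >> h.py <<'E'
R_={'red':[(0,10),(170,180)],'green':[(50,85)],'blue':[(105,125)],'yellow':[(20,32)]}
def blobs(L,c,amin=60,close=0,v=60):
    hsv=cv2.cvtColor(L[0],cv2.COLOR_RGB2HSV); m=np.zeros(hsv.shape[:2],np.uint8)
    for a,b in R_[c]: m|=cv2.inRange(hsv,(a,110,v),(b,255,255))
    if close: m=cv2.morphologyEx(m,cv2.MORPH_CLOSE,np.ones((close,close)))
    n,lab,st,ce=cv2.connectedComponentsWithStats(m); out=[]
    for i in range(1,n):
        if st[i,4]>=amin:
            cn,_=cv2.findContours((lab==i).astype(np.uint8),0,1); out.append((st[i],cn[0].reshape(-1,2)))
    return out
def wrect(L,pts,z):
    w=plane(L,pts,z); h=cv2.convexHull(w[:,:2].astype(np.float32)); r=cv2.minAreaRect(h); b=cv2.boxPoints(r)
    e0,e1=b[1]-b[0],b[2]-b[1]; e=e0 if np.linalg.norm(e0)>np.linalg.norm(e1) else e1
    return np.round(r[0],1),np.round(sorted(r[1]),1),round(float(np.arctan2(e[1],e[0])),3)
E
python3 - <<'E'
from h import *
L=load('wristC');A=load('wristA')
for f,l in [('A',A),('C',L)]:
  for c in R_:
    for st,p in blobs(l,c,60,3): print(f,c,st.tolist(),'z3',*wrect(l,p,3),'z40',*wrect(l,p,42))
for a,c in [((87.2,222.6),(348,223.4)),((29.4,66.8),(317.1,59.9)),((171.5,228.5),(454,231.5))]: print(tri([(A,a),(L,c)]))
i=cv2.imread('pics/wristA.png')[190:350,120:280]; cv2.imwrite('pics/crop_btn.png',cv2.resize(i,None,fx=3.6,fy=3.6,interpolation=2))
E
```

```text
A red [0, 235, 9, 25, 164] z3 [413.1 184.6] [12.6 39.1] -0.242 z40 [429.6 150.8] [11.6 35.8] -0.242
A green [156, 213, 33, 31, 704] z3 [445.  -68.4] [38.1 38.6] 0.208 z40 [458.8 -81.1] [34.9 35.4] 0.208
A green [178, 288, 42, 46, 952] z3 [316.  -88.7] [57.  57.2] 0.888 z40 [340.5 -99.7] [52.2 52.4] 0.888
A blue [11, 41, 37, 53, 500] z3 [657.7  98.3] [37.8 59.8] 0.086 z40 [653.8  71.7] [34.7 54.8] 0.086
A blue [116, 58, 31, 44, 884] z3 [637.5 -33.4] [33.6 50.4] 0.077 z40 [635.3 -49. ] [30.8 46.2] 0.077
A yellow [363, 134, 48, 43, 1128] z3 [ 540.9 -354.6] [45.7 48.4] -0.622 z40 [ 546.7 -343.5] [41.9 44.4] -0.622
A yellow [122, 146, 18, 17, 171] z3 [546.3 -22.6] [21.5 21.8] -0.483 z40 [551.7 -39.1] [19.7 20. ] -0.483
A yellow [355, 173, 22, 16, 77] z3 [ 510.4 -326.7] [ 3.9 34.2] 0.997 z40 [ 518.8 -317.9] [ 3.6 31.4] 0.997
A yellow [70, 196, 36, 54, 447] z3 [451.5  50.2] [41.1 69.4] -0.33 z40 [464.7  27.6] [37.7 63.6] -0.33
C red [234, 233, 32, 32, 790] z3 [413.4 182.3] [43. 46.] 0.012 z40 [429.7 178.4] [39.4 42.2] 0.012
C red [124, 246, 37, 35, 290] z3 [391.4 335.6] [49.2 52.1] -0.893 z
[... 418 characters left out ...]
0 [609.5 429.8] [ 91.2 165.4] -0.169
C blue [300, 34, 34, 53, 550] z3 [657.7  97.5] [37.1 59.7] 0.086 z40 [653.8 100.7] [34.  54.7] 0.086
C blue [436, 60, 23, 43, 871] z3 [637.3 -64.1] [28.1 49.8] 0.107 z40 [635.1 -47.5] [25.7 45.7] 0.106
C yellow [402, 146, 16, 17, 158] z3 [546.3 -25.2] [19.6 21. ] 0.093 z40 [551.6 -11.9] [17.9 19.2] 0.093
C yellow [325, 196, 47, 55, 466] z3 [451.2  49.3] [40.9 69. ] -0.329 z40 [464.4  56.4] [37.5 63.3] -0.329
(array([452.50345403,  49.27424058,   4.50544647]), np.float64(0.4442284072499832))
(array([657.90403915,  97.51660808,   4.0384387 ]), np.float64(0.09393654162276971))
(array([456.15787547, -79.8331803 ,  40.73920272]), np.float64(1.426427986383405))
```

View pics/crop_btn.png

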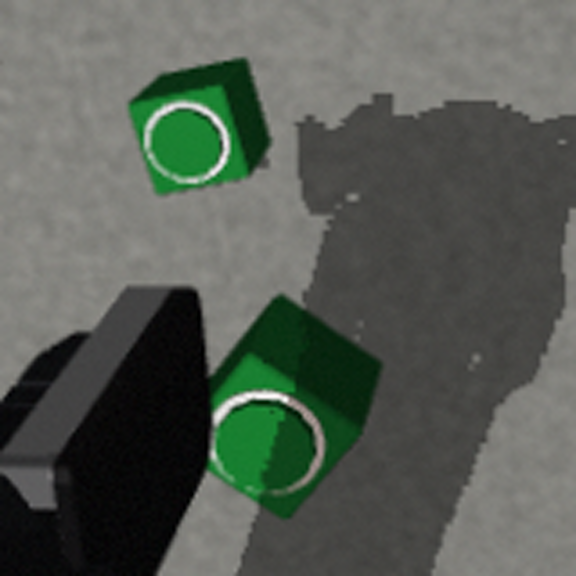

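```bash

python3 -m creep '{"jaw":[0.5,0.5,0.5,0.5,0.5,0.5,0.5,0.5,0.5,0.5],"xyz":[[-8,18,33],[-8,18,33],[-8,18,33],[-8,18,33],[-8,18,33],[-8,21,35],[0,0,0],[0,0,0],[0,0,0],[0,0,0]],"turn":[0,0,0,0,0,0,0,0,0,0]}'
cat >> h.py <<'E'
def circ(L,c,z,amin=300):
    for st,p in blobs(L,c,amin,3):
        w=plane(L,p,z)[:,:2].astype(np.float32); (cx,cy),r=cv2.minEnclosingCircle(w); print('circ',c,st.tolist(),np.round([cx,cy,r],1), 'ellipse',np.round(cv2.fitEllipse(w)[0],1),np.round(cv2.fitEllipse(w)[1],1))
E
python3 - <<'E'
from h import *
snap('wrist','wristD'); s=manip.state(); print(s['clock'],s['ee_pos'],s['tool_rot'],s['qvel'].round(2))
L=load('wristD')
circ(L,'red',38);circ(L,'red',43)
E
```

```text
clock: 3.63
ee_pos: [430.8, 177.0, 141.8]
tool_rot: [-3.137, 0.001, -1.572]
wrist_force: [0.1, -0.0, 0.1]
width: 0.75
3.6833 [430.6209469  177.23364784 141.79919433] [-3.13729712e+00  1.16381464e-03 -1.57172918e+00] [-0.    0.   -0.01  0.01 -0.   -0.   -0.  ]
circ red [251, 187, 59, 61, 2766] [427.2 179.7  21.2] ellipse [427.1 179.9] [38.5 42. ]
circ red [58, 218, 64, 62, 1079] [403.8 314.7  23.5] ellipse [403.9 314.7] [46.1 46.3]
circ red [251, 187, 59, 61, 2766] [428.8 179.6  20.8] ellipse [428.7 179.9] [37.7 41.1]
circ red [58, 218, 64, 62, 1079] [405.9 311.8  23. ] ellipse [406.  311.8] [45.1 45.3]
```

View pics/wristD.png

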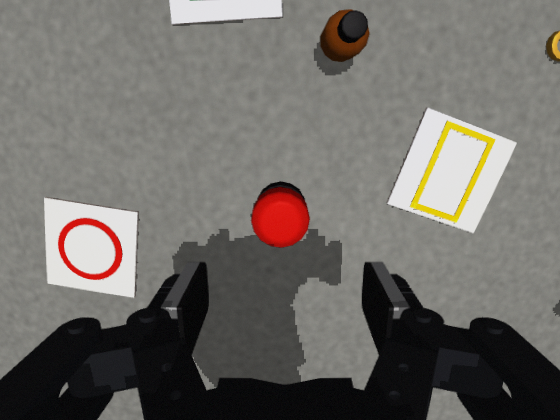

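```bash

python3 -m creep '{"jaw":[0.5,0.5,0.5,0.5,0.5,0.5,-1,-1,-1,-1],"xyz":[[-2,3,30],[-1,2,30],[0,0,30],[0,0,32],[0,0,0],[0,0,0],[0,0,0],[0,0,0],[0,0,0],[0,0,0]],"turn":[0,0,0,0,0,0,0,0,0,0]}' 35
python3 - <<'E'
from h import *
C=load('wristC');D=load('wristD');print(tri([(C,(249.5,248.5)),(D,(281,217))]))
for st,p in blobs(D,'red',300,3): print(wrect(D,p,4))
for st,p in blobs(D,'yellow',300,3): print(wrect(D,p,4))
E
```

```text
clock: 4.52
ee_pos: [425.0, 181.3, 20.8]
tool_rot: [-3.137, 0.002, -1.569]
wrist_force: [-0.4, -0.2, 7.3]
width: 0.453
(array([425.97223957, 179.30399902,  32.37232908]), np.float64(0.045957043907442575))
(array([416.4, 180.4]), array([44.4, 48.2]), -0.172)
(array([389.5, 334.7]), array([53. , 53.1]), -0.871)
(array([451.3,  50.5]), array([41.3, 69. ]), -0.327)
```

```bash

python3 -m creep '{"jaw":[-1,-1,-1,-1,-1,-1,-1,-1,-1,-1],"xyz":[[0,0,-30],[0,0,-30],[-31,7,0],[-31,7,0],[-31,7,0],[-31,7,0],[-30,7,0],[0,0,0],[0,0,0],[0,0,0]],"turn":[0,0,0,0,0,0,0,0,0,0]}' 35
python3 - <<'E'
from h import *
snap('wrist','wristE'); s=manip.state(); print(s['clock'],s['ee_pos'],s['tool_rot'],s['qvel'].round(2),s['width'])
L=load('wristE')
for st,p in blobs(L,'red',300,0): print(st,wrect(L,p,3))
E
```

```text
clock: 5.35
ee_pos: [388.0, 334.0, 79.2]
tool_rot: [-3.141, -0.0, -1.569]
wrist_force: [0.0, -1.1, -1.1]
width: 0.452
5.4 [388.39143255 333.17225991  79.0173314 ] [-3.14083073e+00 -8.09333941e-04 -1.57076754e+00] [ 0.01  0.    0.01  0.   -0.   -0.   -0.  ] 0.4531800790743515
[ 238  180   90   69 1505] (array([395.3, 335.4]), array([41.1, 53.4]), -1.512)
[ 231  243  108  113 9689] (array([336. , 333.6]), array([69.4, 81.5]), 0.001)
```

View pics/wristE.png

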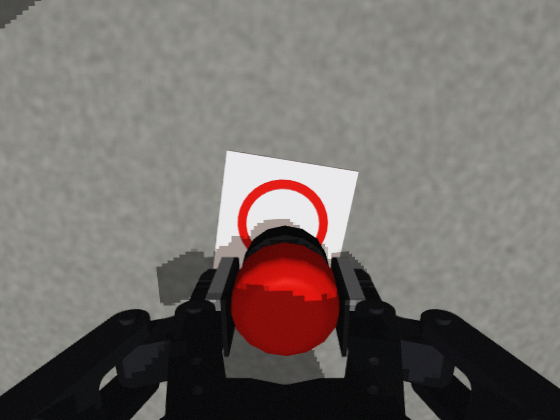

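```bash

python3 -m creep '{"jaw":[-1,-1,-1,-1,-1,-1,-1,-1,-1,-1],"xyz":[[-1,0,18],[-1,0,18],[0,0,10],[0,0,5],[0,0,3],[0,0,0.5],[0,0,0],[0,0,0],[0,0,0],[0,0,0]],"turn":[0,0,0,0,0,0,0,0,0,0]}' 35
```

```text
clock: 6.23
ee_pos: [388.1, 337.0, 24.2]
tool_rot: [-3.141, 0.001, -1.569]
wrist_force: [-0.6, 0.9, -1.0]
width: 0.452
```

```bash

python3 - <<'E'
from h import *
snap('wrist','wristF');s=manip.state(); print(s['clock'],s['ee_pos'],s['tool_rot'],s['qvel'].round(3))
snap('wrist','wristF2');s=manip.state(); print(s['clock'],s['ee_pos'])
L=load('wristF2')
for st,p in blobs(L,'red',100,0): print(st)
E
```

```text
6.2833 [388.01477489 336.91658131  24.15323891] [-3.14109215e+00  5.41656020e-04 -1.56887735e+00] [-0.001  0.004  0.001  0.002 -0.001 -0.001 -0.001]
6.3333 [387.95235841 336.85563726  24.06064009]
[  229   206   118   150 11613]
```

View pics/wristF2.png

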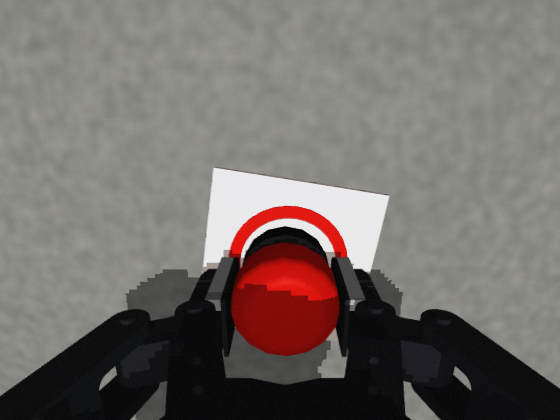

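```bash

python3 - <<'E'
from h import *
L=load('wristF2'); print(plane(L,[(288,206),(231,255),(347,255),(285,228)],3).round(1)); print(plane(L,[(285,228)],10).round(1))
E
python3 -m creep '{"jaw":[-1,-1,-1,-1,-1,-1,-0.1,0.2,0.4,0.4],"xyz":[[2,0,-1],[0,0,0],[0,0,0.5],[0,0,0],[0,0,0],[0,0,0],[0,0,0],[0,0,0],[0,0,0],[0,0,0]],"turn":[0,0,0,0,0,0,0,0,0,0]}' 35
```

```text
[[415.9 335.2   3. ]
 [392.9 360.8   3. ]
 [393.  308.5   3. ]
 [405.9 336.5   3. ]]
[[408.3 336.5  10. ]]
clock: 7.17
ee_pos: [388.0, 334.8, 24.5]
tool_rot: [-3.141, 0.0, -1.569]
wrist_force: [0.1, -0.2, -0.3]
width: 0.698
```

```bash

python3 -m creep '{"jaw":[0.5,0.5,0.5,0.5,0.5,0.5,0.5,0.5,0.5,0.5],"xyz":[[0,0,-38],[0,0,-38],[20,-3,-38],[38,-6,0],[38,-6,0],[38,-6,0],[38,-6,0],[38,-6,0],[38,-6,0],[38,-6,0]],"turn":[0,0,0,0,0,0,0,0,0,0]}' 35
python3 -m creep '{"jaw":[0.5,0.5,0.5,0.5,0.5,0.5,0.5,0.5,0.5,0.5],"xyz":[[38,-6,0],[38,-6,0],[38,-6,0],[13,-5,0],[0,0,0],[0,0,0],[0,0,0],[0,0,0],[0,0,0],[0,0,0]],"turn":[0,0,0,-0.1,-0.11,0,0,0,0,0]}' 35
python3 - <<'E'
from h import *
snap('wrist','wristG'); s=manip.state(); print(s['clock'],s['ee_pos'],s['tool_rot'],s['qvel'].round(2),s['width'])
snap('scene','scene1');snap('top','top1')
L=load('wristG')
for st,p in blobs(L,'green',300,3): print(st,wrect(L,p,36))
i=cv2.imread('pics/scene1.png')[190:350,240:520]; cv2.imwrite('pics/crop_s1.png',cv2.resize(i,None,fx=2.6,fy=2.6,interpolation=2))
E
```

```text
clock: 8.0
ee_pos: [433.4, 47.7, 137.4]
tool_rot: [-3.141, 0.0, -1.569]
wrist_force: [0.4, 0.4, -0.6]
width: 0.746
clock: 8.83
ee_pos: [456.5, -76.6, 137.2]
tool_rot: [3.142, 0.0, -1.358]
wrist_force: [0.1, -0.7, -0.7]
width: 0.752
8.8833 [456.50345338 -76.71783123 137.17236497] [ 3.14155773e+00  1.21467385e-04 -1.35809866e+00] [ 0.  0.  0. -0.  0. -0.  0.] 0.7526874348672312
[ 260  188   54   52 2321] (array([456. , -78.2]), array([35.4, 35.4]), 0.212)
[ 238  328   96   51 1270] (array([ 333.9, -105.3]), array([54.9, 55.5]), -0.645)
[ 261  352   51   33 1169] (array([ 333.2, -102.9]), array([29.4, 39.3]), -1.114)
```

View pics/wristG.png

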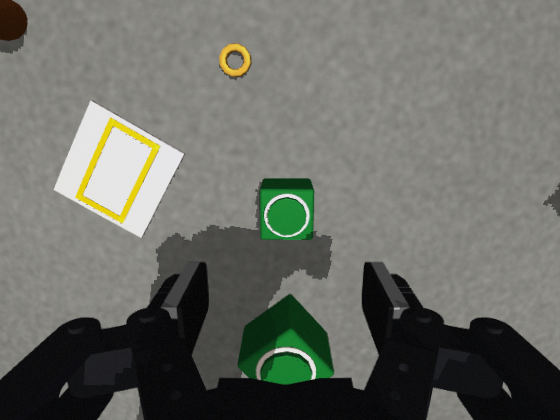

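View pics/crop_s1.png

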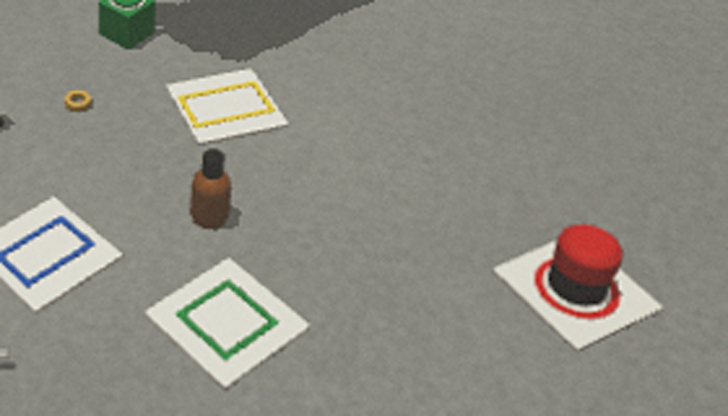

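```bash

python3 -m creep '{"jaw":[0.4,0.4,0.4,0.4,0.4,0.4,-1,-1,-1,-1],"xyz":[[1,0,35],[0,0,35],[0,0,30],[0,0,20],[0,0,1],[0,0,0],[0,0,0],[0,0,0],[0,0,0],[0,0,0]],"turn":[0,0,0,0,0,0,0,0,0,0]}' 35
python3 -c "
from h import *
G=load('wristG');A=load('wristA');C=load('wristC')
print(tri([(G,(286.5,216)),(A,(171.5,228.5)),(C,(454,231.5))]))
plan([595.7,217.3,90],-1.524,10,[456,-78,90,-1.358])"
```

```text
clock: 9.82
ee_pos: [457.9, -78.6, 17.7]
tool_rot: [-3.138, -0.001, -1.359]
wrist_force: [-1.1, -0.7, 5.9]
width: 0.415
(array([456.14399269, -79.25963409,  40.70229811]), np.float64(1.5276537214247181))
d [139.7 295.3   0. ] 327.0 dyaw -0.166
[[-26, -20, 0], [-26, -19, 0], [-27, -19, 0], [-27, -19, 0], [-27, -18, 0], [-27, -18, 0], [-28, -17, 0], [-28, -16, 0], [-29, -17, 0], [-28, -15, 0]] turn 0.017 norm 33.6
```

```bash

python3 -m creep '{"jaw":[-1,-1,-1,-1,-1,-1,-1,-1,-1,-1],"xyz":[[0,0,-31],[0,0,-31],[0,0,-30],[-29,-21,0],[-29,-21,0],[-30,-21,0],[-30,-21,0],[-30,-20,0],[-31,-20,0],[-31,-19,0]],"turn":[0,0,0,0.018,0.018,0.018,0.018,0.018,0.018,0.018]}' 35
python3 -m creep '{"jaw":[-1,-1,-1,-1,-1,-1,-1,-1,-1,-1],"xyz":[[-31,-19,0],[-31,-18,0],[0,0,20],[0,0,20],[0,0,0],[0,0,0],[0,0,0],[0,0,0],[0,0,0],[0,0,0]],"turn":[0.018,0.018,0,0,0,0,0,0,0,0]}' 35
python3 - <<'E'
from h import *
snap('wrist','wristH'); s=manip.state(); print(s['clock'],s['ee_pos'],s['tool_rot'],s['qvel'].round(2),s['width'])
L=load('wristH')
for st,p in blobs(L,'green',300,3): print(st,wrect(L,p,3))
E
```

```text
clock: 10.65
ee_pos: [565.4, 153.1, 108.8]
tool_rot: [-3.141, 0.0, -1.486]
wrist_force: [1.2, 0.2, -0.9]
width: 0.416
clock: 11.48
ee_pos: [597.8, 216.0, 69.3]
tool_rot: [-3.14, 0.001, -1.522]
wrist_force: [-0.3, -1.4, -1.0]
width: 0.418
11.5333 [597.61731463 215.97758273  69.09167797] [-3.14018248e+00  5.97834709e-04 -1.52147540e+00] [ 0.    0.01 -0.    0.   -0.   -0.   -0.  ] 0.4173886543172918
[ 237  195   86   58 1367] (array([601.9, 218.6]), array([34.2, 47.7]), -1.52)
[ 234  271  103   87 7110] (array([542.1, 212.8]), array([61.1, 61.5]), 0.049)
```

View pics/wristH.png

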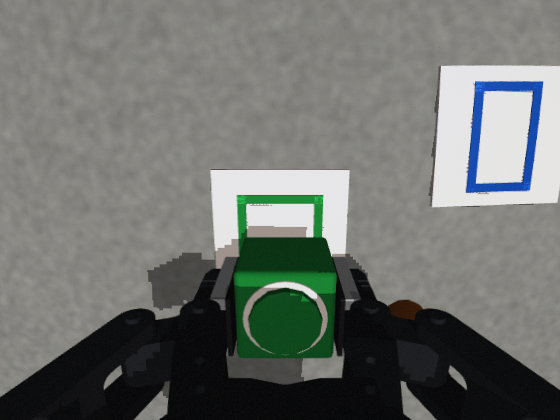

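```bash

python3 - <<'E'
from h import *
L=load('wristH')
hsv=cv2.cvtColor(L[0],cv2.COLOR_RGB2HSV); m=cv2.inRange(hsv,(0,0,100),(180,70,255)); m[:275]=0;m[365:]=0;m[:,:238]=0;m[:,333:]=0
n,lab,st,ce=cv2.connectedComponentsWithStats(m)
ys,xs=np.nonzero(m); print(xs.min(),xs.max(),ys.min(),ys.max())
e=cv2.fitEllipse(np.c_[xs,ys].astype(np.float32));print(e, plane(L,[e[0]],92.1), plane(L,[((xs.min()+xs.max())/2,(ys.min()+ys.max())/2)],92.1))
E
```

```text
243 332 281 364
((288.2298889160156, 324.9179382324219), (75.6916732788086, 91.93252563476562), 134.97621154785156) [[595.88463451 214.33231829  92.1       ]] [[596.8378221  214.63209844  92.1       ]]
```

```bash

python3 -m creep '{"jaw":[-1,-1,-1,-1,-1,-1,-1,-1,-1,-1],"xyz":[[-2,1,17],[0,1,15],[0,0,9],[0,0,5],[0,0,1],[0,0,0],[0,0,0],[0,0,0],[0,0,0],[0,0,0]],"turn":[0,0,0,0,0,0,0,0,0,0]}' 35
python3 - <<'E'
from h import *
snap('wrist','wristI'); s=manip.state(); print(s['clock'],s['ee_pos'],s['tool_rot'],s['qvel'].round(2),s['width'])
i=cv2.imread('pics/wristI.png')[170:400,180:400]; cv2.imwrite('pics/crop_I.png',cv2.resize(i,None,fx=2.6,fy=2.6,interpolation=2))
E
```

```text
clock: 12.37
ee_pos: [595.3, 218.0, 21.4]
tool_rot: [-3.141, 0.0, -1.521]
wrist_force: [0.1, -0.6, -0.7]
width: 0.418
12.4167 [595.20140023 218.01305182  21.38589702] [-3.14121264e+00  2.13418886e-04 -1.52105064e+00] [ 0.  0. -0. -0.  0. -0.  0.] 0.4173091616384638
```

View pics/crop_I.png

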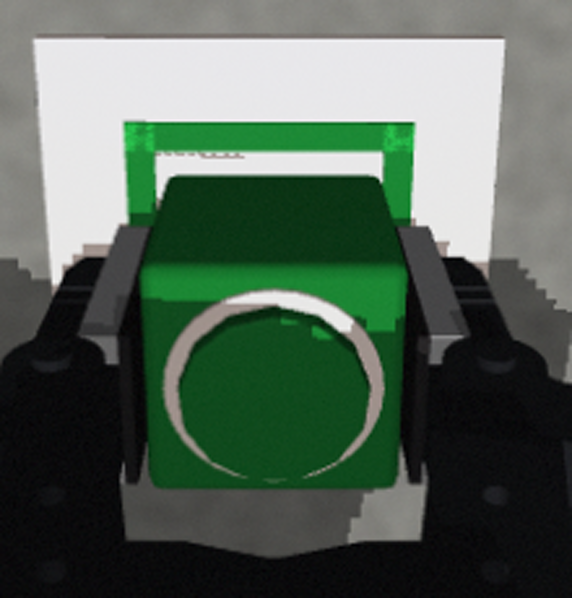

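```bash

python3 - <<'E'
from h import *
L=load('wristI'); print(plane(L,[(180+269/2.6,170+122/2.6),(180+269/2.6,170+152/2.6),(180+274/2.6,170+177/2.6)],3.3).round(1))
print(plane(L,[(180+274/2.6,170+264/2.6),(180+274/2.6,170+488/2.6)],40).round(1))
E
```

```text
[[619.1 219.4   3.3]
 [613.9 219.2   3.3]
 [609.5 218.1   3.3]]
[[611.5 218.3  40. ]
 [576.4 216.5  40. ]]
```

```bash

python3 -m creep '{"jaw":[-1,-1,-1,-1,-1,-1,-0.3,0,0.2,0.3],"xyz":[[-0.8,-2,0],[0,0,0],[0,0,0],[0,0,0.4],[0,0,0],[0,0,0],[0,0,0],[0,0,0],[0,0,0],[0,0,0]],"turn":[0,0,0,0,0,0,0,0,0,0]}' 35
python3 -m creep '{"jaw":[0.3,0.3,0.3,0.3,0.3,0.3,0.3,0.3,0.3,0.3],"xyz":[[0,0,-30],[0,0,-30],[0,0,-30],[20,-3,-30],[0,0,0],[0,0,0],[0,0,0],[0,0,0],[0,0,0],[0,0,0]],"turn":[0,0,0,0,0,0,0,0,0,0]}' 35
python3 - <<'E'
from h import *
snap('wrist','wristJ'); s=manip.state(); print(s['clock'],s['ee_pos'],s['tool_rot'],s['qvel'].round(2),s['width'])
i=cv2.imread('pics/wristJ.png')[110:330,170:400]; cv2.imwrite('pics/crop_J.png',cv2.resize(i,None,fx=2.6,fy=2.6,interpolation=2))
E
```

```text
clock: 13.25
ee_pos: [597.0, 218.9, 20.8]
tool_rot: [-3.142, 0.0, -1.521]
wrist_force: [-0.5, -0.4, 0.0]
width: 0.644
clock: 14.08
ee_pos: [600.1, 199.6, 139.3]
tool_rot: [3.139, -0.0, -1.52]
wrist_force: [1.0, 0.4, 0.5]
width: 0.655
14.1333 [600.32612655 199.48309025 139.56537032] [ 3.13949436e+00 -2.10686215e-04 -1.52007832e+00] [ 0.   -0.01  0.   -0.01  0.    0.    0.  ] 0.6505906559179749
```

View pics/crop_J.png

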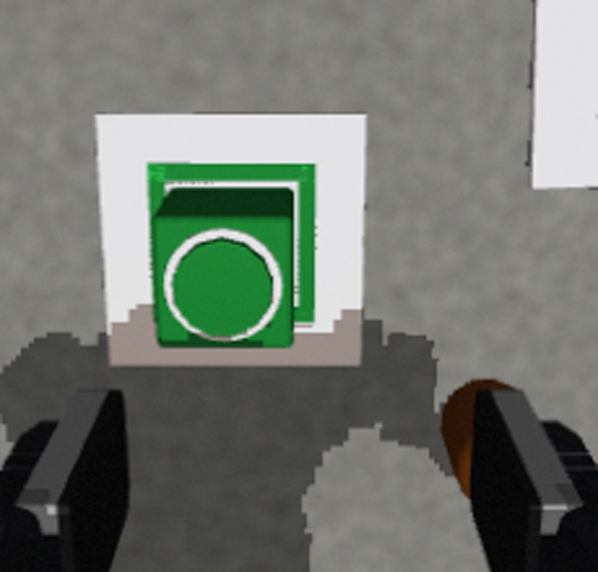

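```bash

python3 - <<'E'
from h import *
L=load('wristJ'); f=lambda c,r:(170+c/2.6-.3,110+r/2.6-.3)
print('mat',plane(L,[f(231,114),f(236,366),f(99,200),f(365,200)],3).round(1))
print('outl',plane(L,[f(231,163),f(300,326)],3).round(1))
print('top',plane(L,[f(224,216),f(226,348),f(156,280),f(294,280)],38.5).round(1)); print('ring',plane(L,[f(223,285)],42).round(1))
print('bot',plane(L,[f(230,190)],3.5).round(1))
c=load('top1')
E
```

```text
mat [[633.2 219.9   3. ]
 [557.1 216.    3. ]
 [606.6 257.1   3. ]
 [610.4 180.7   3. ]]
outl [[619.3 219.4   3. ]
 [571.  197.4   3. ]]
top [[612.8 218.6  38.5]
 [577.3 217.1  38.5]
 [595.  235.5  38.5]
 [596.8 200.3  38.5]]
ring [[595.7 218.1  42. ]]
bot [[611.5 219.5   3.5]]
```

```bash

python3 -m creep '{"jaw":[0.3,0.3,0.3,0.3,0.3,0.3,0.3,0.3,0.3,0.3],"xyz":[[36,-3,-1],[36,-3,-1],[36,-3,-1],[36,-3,-1],[36,-3,-1],[36,-3,-1],[33,-3,-1],[0,0,0],[0,0,0],[0,0,0]],"turn":[0,0,0,0,0,0,-0.025,-0.025,0,0]}' 35
python3 - <<'E'
from h import *
snap('wrist','wristK'); s=manip.state(); print(s['clock'],s['ee_pos'],s['tool_rot'],s['qvel'].round(2),s['width'])
L=load('wristK')
for st,p in blobs(L,'blue',300,3): print(st,wrect(L,p,44),wrect(L,p,3))
i=cv2.imread('pics/wristK.png')[120:330,170:400]; cv2.imwrite('pics/crop_K.png',cv2.resize(i,None,fx=2.6,fy=2.6,interpolation=2))
E
```

```text
clock: 14.97
ee_pos: [634.2, -47.6, 147.2]
tool_rot: [3.141, 0.002, -1.471]
wrist_force: [-0.1, 1.1, -0.3]
width: 0.648
15.0167 [634.21397759 -46.32098968 147.33919359] [ 3.14105573e+00  2.13355723e-03 -1.46902403e+00] [-0.02 -0.   -0.01  0.    0.   -0.    0.  ] 0.6529446718237889
[  68  109   57   79 1378] (array([664.7,  78.2]), array([32.3, 50.9]), 0.086) (array([657.5,  99. ]), array([38. , 59.7]), 0.086)
[ 263  168   39   74 2597] (array([638.4, -45.5]), array([25.5, 50.7]), 0.112) (array([626.7, -46.3]), array([29.9, 59.5]), 0.112)
```

View pics/wristK.png

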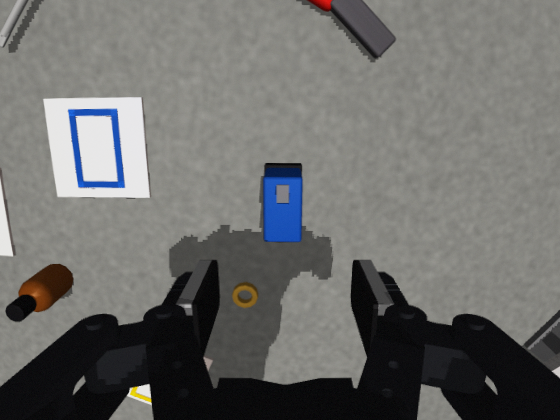

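View pics/crop_K.png

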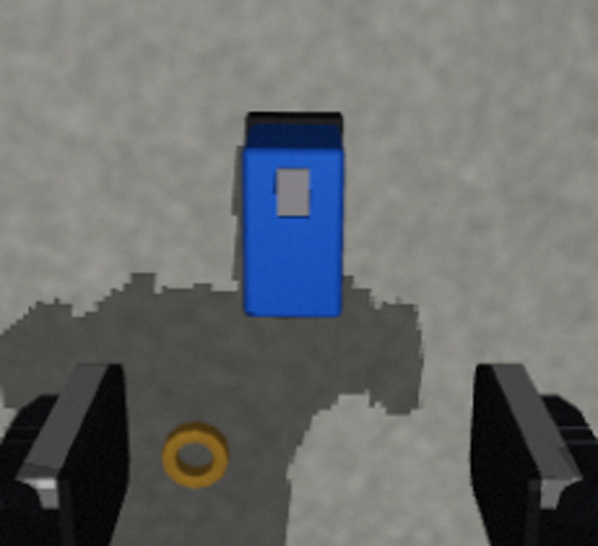

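```bash

python3 - <<'E'
from h import *
L=load('wristK'); f=lambda c,r:(170+c/2.6-.3,120+r/2.6-.3)
w=plane(L,[f(295,149),f(293,316),f(244,230),f(343,230)],44);print(w.round(1),w[:2].mean(0).round(1),w[2:].mean(0).round(1))
A=load('wristA');C=load('wristC')
# gray sticker centre in three views
for n,l,(x0,y0,x1,y1) in [('A',A,(118,58,150,105)),('C',C,(436,58,468,105)),('K',L,(266,178,300,215))]:
    hsv=cv2.cvtColor(l[0],cv2.COLOR_RGB2HSV)[y0:y1,x0:x1]; m=((hsv[...,1]<90)&(hsv[...,2]>90)).astype(np.uint8)
    nn,lab,st,ce=cv2.connectedComponentsWithStats(m)
    print(n,[(st[i].tolist(),(ce[i]+[x0,y0]).round(1)) for i in range(1,nn)])
E
```

```text
[[657.7 -44.5  44. ]
 [613.2 -48.3  44. ]
 [635.4 -33.5  44. ]
 [638.  -58.7  44. ]] [635.5 -46.4  44. ] [636.7 -46.1  44. ]
A [([0, 0, 16, 3, 25], array([123.9,  58.4])), ([18, 0, 14, 2, 23], array([143.1,  58.4])), ([5, 6, 8, 11, 77], array([126.5,  68.9])), ([0, 21, 15, 26, 105], array([121.5,  97.2]))]
C [([0, 0, 32, 47, 528], array([460.1,  80.6])), ([9, 7, 7, 11, 76], array([448. ,  70.1]))]
K [([10, 7, 13, 18, 220], array([282.4, 193.5]))]
```

```bash

python3 -c "
from h import *
print(tri([(load('wristA'),(126.5,68.9)),(load('wristC'),(448,70.1)),(load('wristK'),(282.4,193.5))]))"
python3 -m creep '{"jaw":[0.3,0.3,0.3,0.3,0.3,0.3,-1,-1,-1,-1],"xyz":[[0,-1,36],[0,0,35],[0,0,33],[0,0,22],[0,0,0],[0,0,0],[0,0,0],[0,0,0],[0,0,0],[0,0,0]],"turn":[-0.01,0,0,0,0,0,0,0,0,0]}' 35
python3 - <<'E'
from h import *
print(manip.state()['width'])
plan([658,98.5,95],0.086-np.pi/2,6,[635,-47,95,-1.46])
E
```

```text
(array([647.03741417, -45.4586244 ,  45.56034237]), np.float64(0.4470175008982114))
clock: 15.85
ee_pos: [637.2, -48.0, 24.2]
tool_rot: [-3.137, -0.0, -1.461]
wrist_force: [-0.2, 1.3, 5.5]
width: 0.299
0.2992596277883296
d [ 23.  145.5   0. ] 147.0 dyaw -0.025
[[-24, -6, 0], [-23, -7, 0], [-24, -6, 0], [-24, -6, 0], [-24, -7, 0], [-23, -6, 0]] turn 0.004 norm 25.0
```

```bash

python3 -m creep '{"jaw":[-1,-1,-1,-1,-1,-1,-1,-1,-1,-1],"xyz":[[0,0,-30],[0,0,-30],[-29,-8,0],[-29,-8,0],[-30,-8,0],[-30,-8,0],[-29,-7,0],[0,0,0],[0,0,0],[0,0,0]],"turn":[0,0,0,0,0.012,0.013,0,0,0,0]}' 35
python3 - <<'E'
from h import *
snap('wrist','wristL'); s=manip.state(); print(s['clock'],s['ee_pos'],s['tool_rot'],s['qvel'].round(2),s['width'])
L=load('wristL')
for st,p in blobs(L,'blue',100,0): print(st,wrect(L,p,3))
E
```

```text
clock: 16.68
ee_pos: [659.0, 100.7, 81.8]
tool_rot: [3.141, -0.001, -1.486]
wrist_force: [0.3, -0.8, -1.1]
width: 0.3
16.7333 [659.09659442  99.45668787  81.80830157] [ 3.14124948e+00 -2.00798749e-03 -1.48803121e+00] [ 0.02 -0.    0.01  0.   -0.   -0.   -0.  ] 0.30216897357814976
[  247   178    77   193 10504] (array([619.4,  96.8]), array([ 48. , 136.1]), 0.082)
```

View pics/wristL.png

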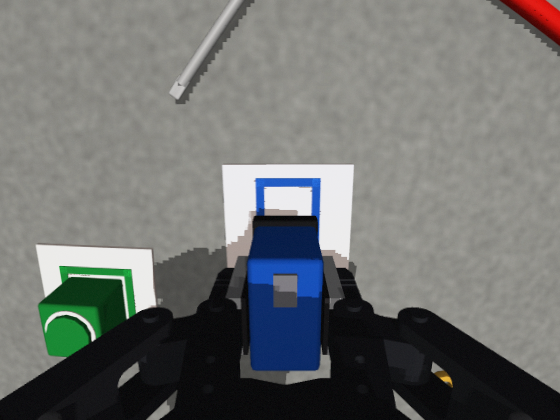

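```bash

python3 - <<'E'
from h import *
L=load('wristL'); w=plane(L,[(256,178),(321,178),(255.5,208),(321,208)],3); print(w.round(1)); m=w[:2].mean(0); print('centre',m-30*np.array([np.cos(.086),np.sin(.086),0]))
print('top',plane(L,[(285,258),(285,369),(245,310),(323,310)],81.8+20.3).round(1))
E
python3 -m creep '{"jaw":[-1,-1,-1,-1,-1,-1,-1,-1,-1,-1],"xyz":[[0.5,0,17],[0,0,17],[0,0,11],[0,0,6],[0,0,2],[0,0,0],[0,0,0],[0,0,0],[0,0,0],[0,0,0]],"turn":[0,0,0,0,0,0,0,0,0,0]}' 35
python3 - <<'E'
from h import *
snap('wrist','wristM'); s=manip.state(); print(s['clock'],s['ee_pos'],s['tool_rot'],s['qvel'].round(2),s['width'])
i=cv2.imread('pics/wristM.png')[170:400,180:400]; cv2.imwrite('pics/crop_M.png',cv2.resize(i,None,fx=2.6,fy=2.6,interpolation=2))
E
```

```text
[[685.7 119.3   3. ]
 [688.9  81.5   3. ]
 [667.5 118.4   3. ]
 [670.8  79.5   3. ]]
centre [657.43234522  97.8341737    3.        ]
top [[680.9 102.2 102.1]
 [636.4  98.5 102.1]
 [660.2 114.4 102.1]
 [662.5  87.5 102.1]]
clock: 17.57
ee_pos: [659.6, 101.4, 29.4]
tool_rot: [-3.14, 0.0, -1.486]
wrist_force: [0.2, -0.5, -0.7]
width: 0.299
17.6167 [659.49049024 101.36234978  29.28035499] [-3.14067328e+00  1.29655184e-04 -1.48580719e+00] [-0.  0. -0.  0. -0.  0. -0.] 0.2947160479984901
```

View pics/crop_M.png

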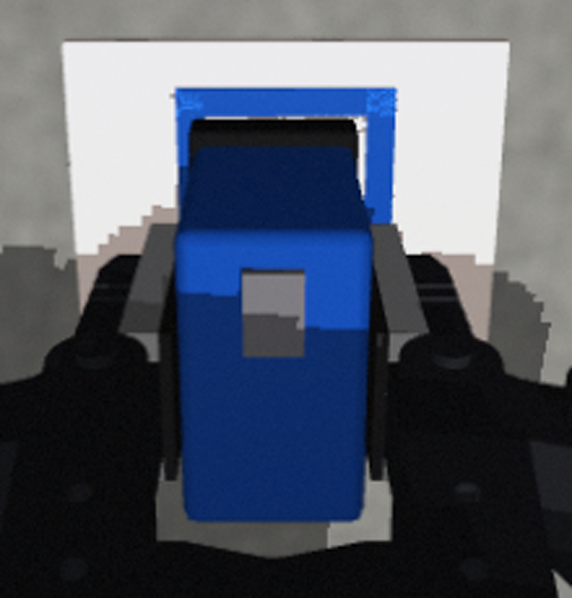

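```bash

python3 - <<'E'
from h import *
L=load('wristM'); f=lambda c,r:(180+c/2.6-.3,170+r/2.6-.3)
print(plane(L,[f(286,88),f(286,117)],3).round(1),plane(L,[f(274,121)],4.5).round(1)); print('top',plane(L,[f(274,230),f(274,520)],48.5).round(1))
E
```

```text
[[687.2 101.1   3. ]
 [682.  100.7   3. ]] [[681.6 102.7   4.5]]
top [[680.9 102.8  48.5]
 [635.7  98.9  48.5]]
```

```bash

python3 -m creep '{"jaw":[-1,-1,-1,-1,-1,-1,-0.6,-0.3,0,0.1],"xyz":[[2,0,0],[0,0,0],[0,0,1.2],[0,0,0.4],[0,0,0],[0,0,0],[0,0,0],[0,0,0],[0,0,0],[0,0,0]],"turn":[0,0,0,0,0,0,0,0,0,0]}' 35
python3 -m creep '{"jaw":[0.1,0.1,0.1,0.1,0.1,0.1,0.1,0.1,0.1,0.1],"xyz":[[0,0,-30],[0,0,-30],[0,0,-30],[0,0,-30],[0,0,0],[0,0,0],[0,0,0],[0,0,0],[0,0,0],[0,0,0]],"turn":[0,0,0,0,0,0,0,0,0,0]}' 35
python3 - <<'E'
from h import *
snap('wrist','wristN'); s=manip.state(); print(s['clock'],s['ee_pos'],s['tool_rot'],s['qvel'].round(2),s['width'])
i=cv2.imread('pics/wristN.png')[110:330,170:400]; cv2.imwrite('pics/crop_N.png',cv2.resize(i,None,fx=2.6,fy=2.6,interpolation=2))
plan([560,-345,230],-0.59-np.pi/2,14)
E
```

```text
clock: 18.45
ee_pos: [659.4, 99.5, 27.1]
tool_rot: [-3.141, 0.0, -1.486]
wrist_force: [-0.3, -0.2, -0.2]
width: 0.548
clock: 19.28
ee_pos: [658.7, 99.1, 145.7]
tool_rot: [3.139, -0.0, -1.486]
wrist_force: [0.1, 0.2, 0.5]
width: 0.551
19.3333 [658.85070711  99.15945164 145.95320247] [ 3.13955757e+00 -1.16508597e-04 -1.48591064e+00] [-0.   -0.01  0.   -0.   -0.    0.   -0.  ] 0.5520455035761385
d [ -98.9 -444.2   84. ] 463.0 dyaw -0.675
[[31, 10, -6], [31, 8, -6], [32, 7, -6], [32, 5, -6], [33, 3, -6], [32, 3, -6], [33, 0, -6], [32, -1, -6], [32, -3, -6], [33, -4, -6], [32, -5, -6], [31, -8, -6], [32, -8, -6], [30, -11, -6]] turn 0.048 norm 33.8
```

View pics/crop_N.png

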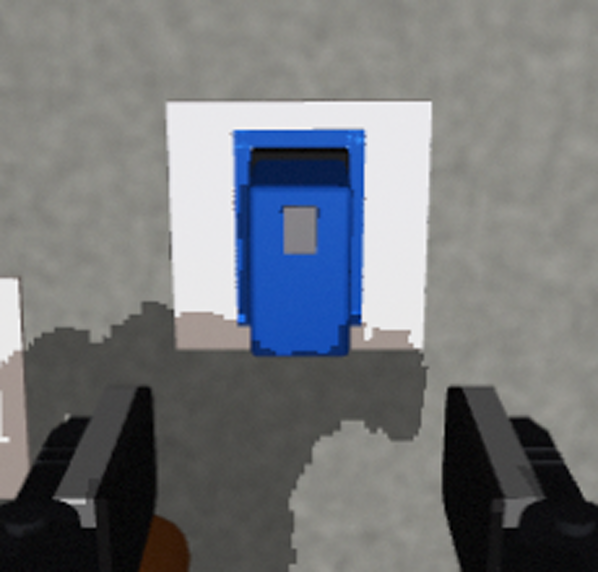

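```bash

python3 -m creep '{"jaw":[0.1,0.1,0.1,0.1,0.1,0.1,0.1,0.1,0.1,0.1],"xyz":[[31,10,-6],[31,8,-6],[32,7,-6],[32,5,-6],[33,3,-6],[32,3,-6],[33,0,-6],[32,-1,-6],[32,-3,-6],[33,-4,-6]],"turn":[0.048,0.048,0.048,0.048,0.048,0.048,0.048,0.048,0.048,0.048]}' 35
python3 -m creep '{"jaw":[0.1,0.1,0.1,0.1,0.1,0.1,0.1,0.1,0.1,0.1],"xyz":[[32,-5,-6],[31,-8,-6],[32,-8,-6],[30,-11,-6],[0,0,0],[0,0,0],[0,0,0],[0,0,0],[0,0,0],[0,0,0]],"turn":[0.048,0.048,0.048,0.048,0,0,0,0,0,0]}' 35
python3 - <<'E'
from h import *
snap('wrist','wristO'); s=manip.state(); print(s['clock'],s['ee_pos'],s['tool_rot'],s['qvel'].round(2),s['width'])
E
```

```text
clock: 20.17
ee_pos: [588.4, -219.5, 207.0]
tool_rot: [3.141, 0.0, -1.968]
wrist_force: [0.3, 0.9, -0.7]
width: 0.549
clock: 21.0
ee_pos: [561.7, -343.1, 230.9]
tool_rot: [3.141, 0.001, -2.155]
wrist_force: [-0.2, -0.4, 0.5]
width: 0.546
21.05 [ 561.58497972 -343.41502302  230.92860527] [ 3.14108402e+00  5.25833577e-04 -2.15595378e+00] [ 0.01  0.    0.01 -0.    0.   -0.    0.  ] 0.5513031074734241
```

View pics/wristO.png

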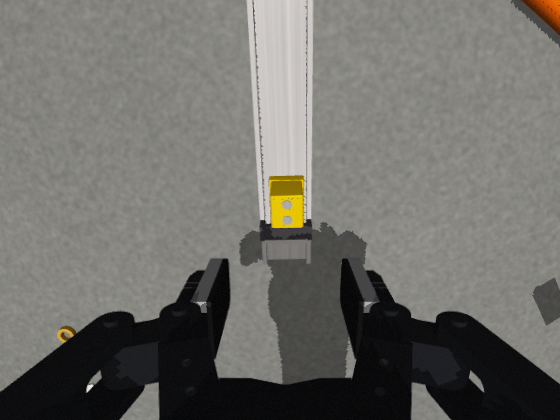

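```bash

python3 - <<'E'
from h import *
O=load('wristO');A=load('wristA')
a=cv2.resize(cv2.imread('pics/wristO.png')[160:270,240:330],None,fx=4,fy=4,interpolation=2);b=cv2.resize(cv2.imread('pics/wristA.png')[125:235,325:415],None,fx=4,fy=4,interpolation=2)
cv2.imwrite('pics/crop_O.png',np.hstack([a,b]))
E
```

```text
(no output)
```

View pics/crop_O.png

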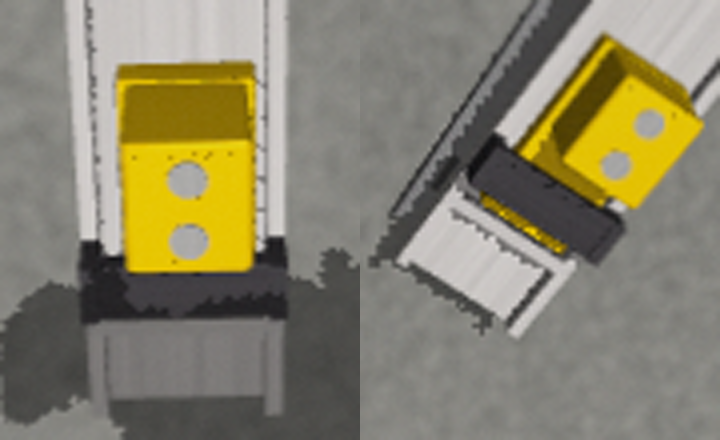

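```bash

python3 - <<'E'
from h import *
O=load('wristO');A=load('wristA')
u,e=tri([(O,(286.6,204.9)),(A,(397,155.8))]);d,e2=tri([(O,(287.1,220.1)),(A,(388.6,166.1))])
print(u.round(1),e,d.round(1),e2, np.linalg.norm(u-d), 'slope',np.arctan2(u[2]-d[2],np.linalg.norm((u-d)[:2])),'az',np.arctan2(*(u-d)[1::-1]))
# block axis from edges in O: head top side edges & chute walls
f=lambda c,r:(240+c/4-.4,160+r/4-.4)
for n,p,z in [('head L',[(121,142),(127,270)],None),('wallL',[(78,0),(84,240)],None)]: pass
g=lambda c,r:(325+(c-360)/4-.4,125+r/4-.4)
# bar upper corners (downhill edge): O (81,320),(286,318)   uphill edge (81,243),(286,240) ; A: uphill L (495,135) R(625,228); downhill L(470,180), R(600,264)
for n,a,b in [('postL up',(81,243),(495,135)),('postR up',(286,240),(627,228)),('postL dn',(80,322),(468,182)),('postR dn',(287,318),(600,264))]:
    x,e=tri([(O,f(*a)),(A,g(*b))]); print(n,x.round(1),round(e,1))
E
```

```text
[ 555.  -340.7   85.1] 0.010306182796785766 [ 543.3 -333.5   81.6] 0.007214854805032537 14.168346046697827 slope 0.25140538542208574 az -0.55221173255283
postL up [ 546.8 -307.    47.7] 0.4
postR up [ 521.4 -346.5   50.7] 1.9
postL dn [ 534.1 -298.3   56.3] 0.0
postR dn [ 510.5 -337.6   58.8] 0.1
```

```bash

python3 - <<'E'
from h import *
O=load('wristO'); c0=np.array([549.1,-337.1,83.3])
hsv=cv2.cvtColor(O[0],cv2.COLOR_RGB2HSV)
def edges(r):
    row=O[0][r].astype(int).mean(1); s=hsv[r,:,1]
    k=np.where((row>165))[0]; k=k[(k>235)&(k<330)]; return k.min(),k.max()
az=-.56
for it in range(3):
    xh=np.array([np.cos(az),np.sin(az),0]); n=np.array([-np.sin(.21)*np.cos(az),-np.sin(.21)*np.sin(az),np.cos(.21)])
    def pl(uv,h):
        o,d=rays(O,uv); p0=c0+n*(h-40); t=((p0-o)@n)/(d@n); return o+t[:,None]*d
    mids=[]
    for r in range(5,170,10):
        a,b=edges(r); P=pl([(a,r),(b+1,r)],8); mids.append([a,b,*P.mean(0)[:2],np.linalg.norm(P[0]-P[1])])
    m=np.array(mids); pf=np.polyfit(m[:,2],m[:,3],1); az=np.arctan(pf[0]); print(az)
print(m[::4].round(1))
dx=c0[:2]-[c0[0],np.polyval(pf,c0[0])]; print('offset of dots from axis (y):',dx)
print('dir',np.cos(az),np.sin(az)); s=-62.1; print('chute origin', c0[:2]-s*np.array([np.cos(az),np.sin(az)]))
E
```

```text
-0.5616256774894857
-0.5616256947792675
-0.5616256947794338
[[ 247.   312.   677.8 -416.4   46. ]
 [ 249.   312.   655.9 -402.6   46.4]
 [ 252.   312.   632.1 -388.1   46.2]
 [ 254.   311.   606.7 -371.6   46. ]
 [ 257.   311.   578.3 -354.2   45.9]]
offset of dots from axis (y): [ 0.         -1.57839647]
dir 0.8463904451668876 -0.5325628735935296
chute origin [ 601.66084664 -370.17215445]
```

```bash

python3 -m creep '{"jaw":[0.1,0.1,0.1,0.1,0.1,0.1,0.1,0.1,0.1,0.1],"xyz":[[1,3,20],[0,3,20],[0,3,20],[0,3,20],[0,0,20],[0,0,0],[0,0,0],[0,0,0],[0,0,0],[0,0,0]],"turn":[-0.023,0,0,0,0,0,0,0,0,0]}' 35
python3 - <<'E'
from h import *
snap('wrist','wristP'); s=manip.state(); print(s['clock'],s['ee_pos'],s['tool_rot'],s['qvel'].round(2),s['width'])
E
```

```text
clock: 21.88
ee_pos: [551.3, -339.6, 132.7]
tool_rot: [-3.138, 0.0, -2.135]
wrist_force: [-0.9, -0.1, -0.5]
width: 0.547
21.9333 [ 551.11440642 -339.46019488  132.49418229] [-3.13907140e+00  1.14358530e-04 -2.13490997e+00] [ 0.    0.    0.    0.01  0.   -0.    0.  ] 0.5486223620909161
```

View pics/wristP.png

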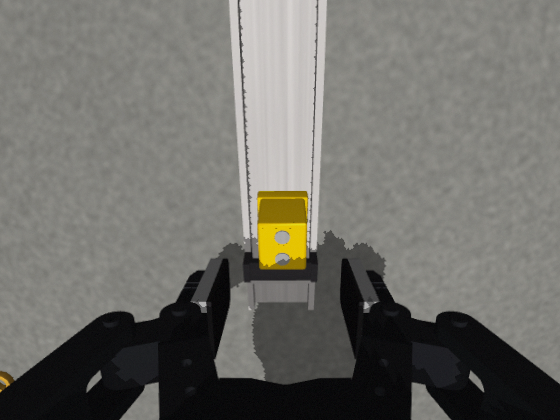

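```bash

python3 -c "
from h import *
O,A,P=[load('wrist'+k) for k in 'OAP']
print(tri([(O,(286.6,204.9)),(A,(397,155.8)),(P,(282.5,237))]),tri([(O,(287.1,220.1)),(A,(388.6,166.1)),(P,(282.5,257.5))]))"
python3 -m creep '{"jaw":[0.1,0.1,0.1,0.1,0.1,0.1,-1,-1,-1,-1],"xyz":[[-1,1,20],[0,0,20],[0,0,15],[0,0,8],[0,0,1],[0,0,0],[0,0,0],[0,0,0],[0,0,0],[0,0,0]],"turn":[0,0,0,0,0,0,0,0,0,0]}' 30
```

```text
(array([ 554.9326434 , -340.81809684,   84.80635223]), np.float64(0.11244535957793604)) (array([ 543.31687683, -333.62815201,   80.84991761]), np.float64(0.3666169193682071))
clock: 22.77
ee_pos: [551.0, -338.3, 68.6]
tool_rot: [-3.139, 0.0, -2.135]
wrist_force: [-0.6, -0.1, 5.1]
width: 0.3
```

```bash

python3 -m creep '{"jaw":[-1,-1,-1,-1,-1,-1,-1,-1,-1,-1],"xyz":[[0,-3,-0.7],[0,-5,-1.1],[0,-6,-1.3],[0,-6,-1.3],[0,-6,-1.3],[0,-6,-1.3],[0,-4,-0.9],[0,0,0],[0,0,0],[0,0,0]],"turn":[0,0,0,0,0,0,0,0,0,0]}' 30
python3 - <<'E'
from h import *
snap('wrist','wristQ'); snap('scene','scene2'); s=manip.state(); print(s['clock'],s['ee_pos'],s['wrist_force'],s['width'])
a=cv2.resize(cv2.imread('pics/scene2.png')[110:190,100:240],None,fx=4,fy=4,interpolation=2);cv2.imwrite('pics/crop_s2.png',a)
E
```

```text
clock: 23.6
ee_pos: [576.6, -354.5, 75.2]
tool_rot: [3.13, 0.0, -2.135]
wrist_force: [-7.4, 4.0, 8.6]
width: 0.295
23.7 [ 576.58416439 -354.53396075   75.21094119] [-6.8624096   3.4917781   9.33034609] 0.2994197473255605
```

View pics/wristQ.png

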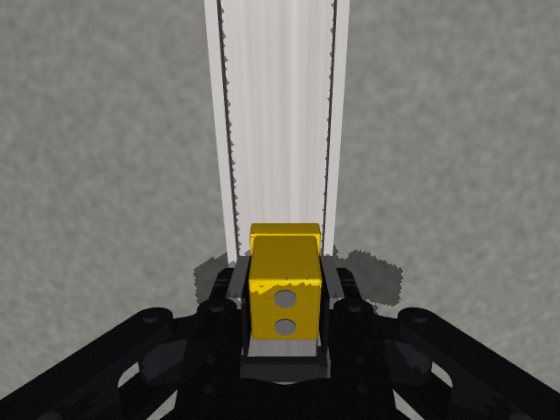

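View pics/crop_s2.png

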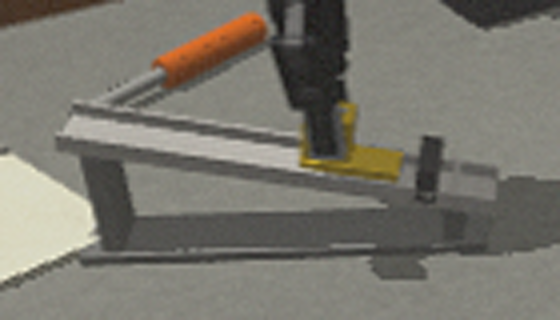

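```bash

python3 -m creep '{"jaw":[-1,-1,-1,-1,-1,-1,-1,-1,-1,-1],"xyz":[[0,0,-5],[0,0,-10],[0,0,-20],[0,0,-30],[0,0,-15],[0,0,0],[0,0,0],[0,0,0],[0,0,0],[0,0,0]],"turn":[0,0,0,0,0,0,0,0,0,0]}' 35
python3 - <<'E'
from h import *
snap('wrist','wristR'); snap('scene','scene3'); s=manip.state(); print(s['clock'],s['ee_pos'],s['tool_rot'],s['wrist_force'],s['width'])
a=cv2.resize(cv2.imread('pics/scene3.png')[70:190,100:240],None,fx=4,fy=4,interpolation=2);cv2.imwrite('pics/crop_s3.png',a)
plan([466,45,155],-0.328-np.pi/2,13)
E
```

```text
clock: 24.53
ee_pos: [579.8, -356.4, 153.2]
tool_rot: [3.138, -0.0, -2.135]
wrist_force: [0.6, -0.2, -0.9]
width: 0.295
24.6333 [ 580.08643379 -356.60509401  153.77352802] [ 3.13949768e+00 -5.73392304e-06 -2.13493506e+00] [ 0.54879699  0.45915438 -0.91401688] 0.2954192589633759
d [-114.1  401.6    1.2] 417.0 dyaw 0.236
[[-21, 24, 0], [-22, 23, 0], [-23, 24, 0], [-22, 22, 0], [-23, 23, 0], [-24, 22, -1], [-24, 21, 0], [-24, 21, 0], [-24, 21, 0], [-25, 20, 0], [-26, 20, 0], [-26, 19, 0], [-26, 19, 0]] turn -0.018 norm 33.2
```

View pics/wristR.png

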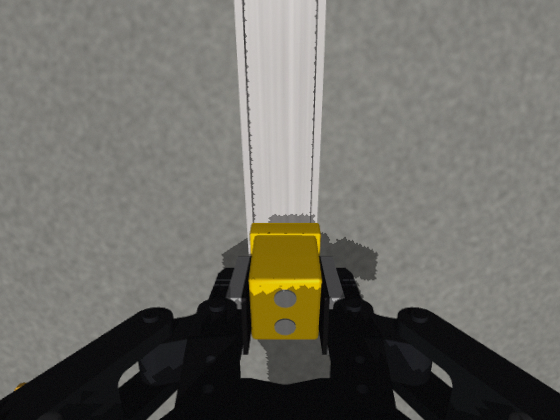

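View pics/crop_s3.png

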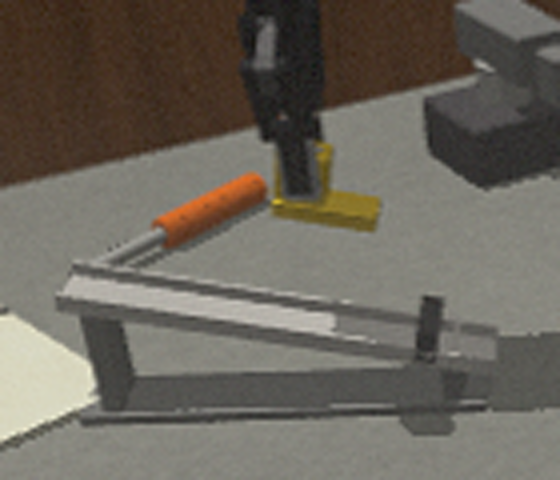

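```bash

python3 -m creep '{"jaw":[-1,-1,-1,-1,-1,-1,-1,-1,-1,-1],"xyz":[[-21,24,0],[-22,23,0],[-23,24,0],[-22,22,0],[-23,23,0],[-24,22,0],[-24,21,0],[-24,21,0],[-24,21,0],[-25,20,0]],"turn":[-0.018,-0.018,-0.018,-0.018,-0.018,-0.018,-0.018,-0.018,-0.018,-0.018]}' 35
python3 -m creep '{"jaw":[-1,-1,-1,-1,-1,-1,-1,-1,-1,-1],"xyz":[[-26,20,0],[-26,19,0],[-26,19,0],[0,0,20],[0,0,20],[0,0,10],[0,0,0],[0,0,0],[0,0,0],[0,0,0]],"turn":[-0.018,-0.018,-0.018,0,0,0,0,0,0,0]}' 35
python3 - <<'E'
from h import *
snap('wrist','wristS'); s=manip.state(); print(s['clock'],s['ee_pos'],s['tool_rot'],s['wrist_force'],s['width'])
E
```

```text
clock: 25.47
ee_pos: [491.9, -47.1, 155.0]
tool_rot: [3.142, 0.0, -1.954]
wrist_force: [0.8, -0.1, -1.0]
width: 0.298
clock: 26.3
ee_pos: [467.1, 45.1, 105.8]
tool_rot: [-3.14, 0.001, -1.901]
wrist_force: [0.3, -0.9, -0.8]
width: 0.293
26.35 [467.0365712   45.09769332 105.82972332] [-3.13979175e+00  9.52711777e-04 -1.90145694e+00] [ 0.17709936 -0.58073061 -0.7973797 ] 0.2996068658204639
```

View pics/wristS.png

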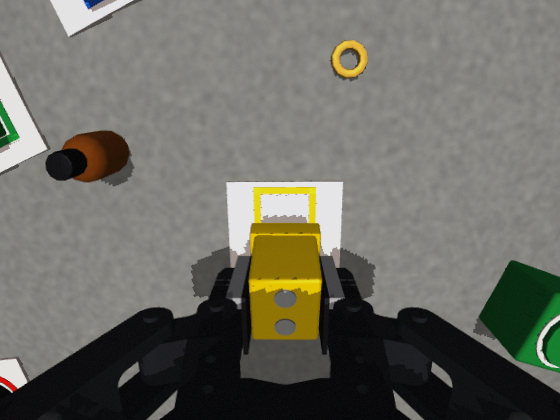

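```bash

python3 - <<'E'
from h import *
L=load('wristS'); w=plane(L,[(254,188),(316,188),(227.5,182),(342.5,182)],3); print(w.round(1)); a=np.array([np.cos(.328),-np.sin(.328),0]); print(w[:2].mean(0)-34.5*a, w[2:].mean(0)-38*a)
E
python3 -m creep '{"jaw":[-1,-1,-1,-1,-1,-1,-1,-1,-1,-1],"xyz":[[0,0.5,20],[0,0,20],[0,0,15],[0,0,8],[0,0,4],[0,0,0],[0,0,0],[0,0,0],[0,0,0],[0,0,0]],"turn":[0,0,0,0,0,0,0,0,0,0]}' 25
python3 - <<'E'
from h import *
snap('wrist','wristT');snap('scene','scene4'); s=manip.state(); print(s['clock'],s['ee_pos'],s['tool_rot'],s['wrist_force'],s['width'])
a=cv2.resize(cv2.imread('pics/scene4.png')[150:270,260:400],None,fx=4,fy=4,interpolation=2);cv2.imwrite('pics/crop_s4.png',a)
E
```

```text
[[489.5  58.2   3. ]
 [476.4  19.9   3. ]
 [499.   73.2   3. ]
 [474.6   2.3   3. ]]
[450.30029077  50.18826823   3.        ] [450.79959977  50.00616422   3.        ]
clock: 27.18
ee_pos: [466.2, 45.5, 38.6]
tool_rot: [-3.14, 0.001, -1.901]
wrist_force: [-0.6, -1.2, -1.0]
width: 0.295
27.2833 [466.04147656  45.4310684   38.42976181] [-3.14089012e+00  4.61115893e-04 -1.90097053e+00] [-0.60553102  0.01828443 -1.54762176] 0.29699354743348233
```

View pics/wristT.png

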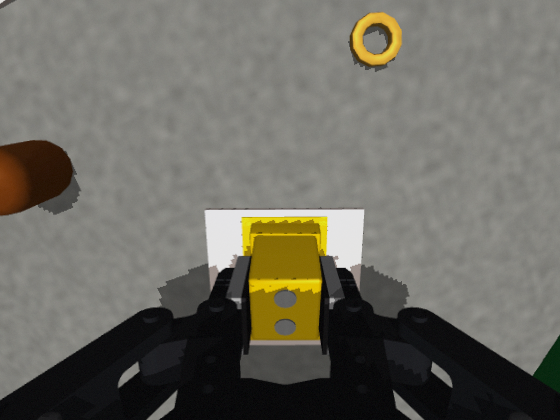

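View pics/crop_s4.png

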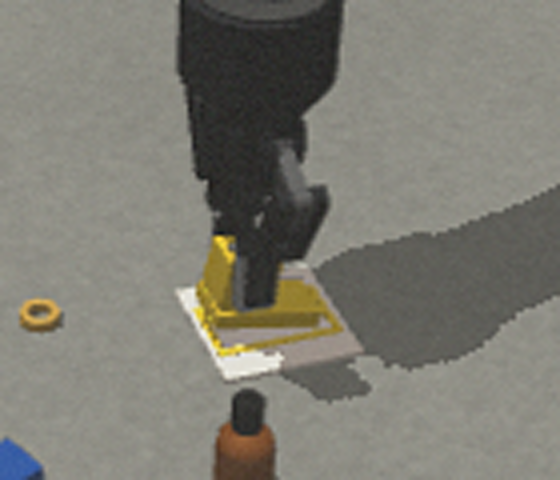

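```bash

python3 -m creep '{"jaw":[-1,-1,-1,-1,-1,-1,-1,-1,-1,-1],"xyz":[[0,0,1],[0,0,1],[0,0,1],[0,0,1],[0,0,1],[0,0,1],[0,0,0.5],[0,0,0.5],[0,0,0],[0,0,0]],"turn":[0,0,0,0,0,0,0,0,0,0]}' 20
python3 -m creep '{"jaw":[-1,-1,-1,-1,-1,-1,-1,-1,-1,-1],"xyz":[[0,0,0.5],[0,0,0.5],[0,0,0.5],[0,0,0.5],[0,0,0.3],[0,0,0],[0,0,0],[0,0,0],[0,0,0],[0,0,0]],"turn":[0,0,0,0,0,0,0,0,0,0]}' 20
python3 - <<'E'
from h import *
snap('wrist','wristU');snap('scene','scene5'); s=manip.state(); print(s['clock'],s['ee_pos'],s['tool_rot'],s['wrist_force'],s['width'])
a=cv2.resize(cv2.imread('pics/scene5.png')[170:270,270:390],None,fx=3.2,fy=3.2,interpolation=2);b=cv2.resize(cv2.imread('pics/wristU.png')[190:360,190:380],None,fx=2,fy=2,interpolation=2)
h=max(a.shape[0],b.shape[0]); a=cv2.copyMakeBorder(a,0,h-a.shape[0],0,0,0);b=cv2.copyMakeBorder(b,0,h-b.shape[0],0,0,0)
cv2.imwrite('pics/crop_s5.png',np.hstack([a,b]))
E
```

```text
clock: 28.12
ee_pos: [469.5, 44.4, 32.8]
tool_rot: [-3.134, 0.002, -1.902]
wrist_force: [2.4, -2.4, 11.5]
width: 0.298
clock: 28.95
ee_pos: [470.8, 44.0, 30.9]
tool_rot: [-3.131, 0.003, -1.903]
wrist_force: [3.0, -3.3, 12.6]
width: 0.298
29.05 [470.79570728  43.97665812  30.88730317] [-3.13111251e+00  2.73580111e-03 -1.90281240e+00] [ 4.69119594 -3.38227786 12.56907332] 0.30177259402630524
```

View pics/crop_s5.png

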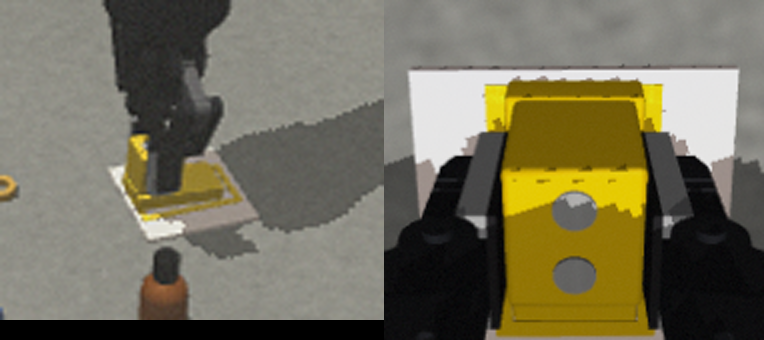

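```bash

python3 -m creep '{"jaw":[-1,-1,-1,-1,-1,-1,-1,-1,-1,-1],"xyz":[[0,0.5,0.5],[0,0.5,0.5],[0,0.5,0.5],[0,0.5,0.5],[0,0.5,0.5],[0,0.5,0.5],[0,0.5,0],[0,0.5,0],[0,0,0],[0,0,0]],"turn":[0,0,0,0,0,0,0,0,0,0]}' 20
python3 - <<'E'
from h import *
snap('wrist','wristV');snap('scene','scene6'); s=manip.state(); print(s['clock'],s['ee_pos'],s['tool_rot'],s['wrist_force'],s['width'])
a=cv2.resize(cv2.imread('pics/scene6.png')[170:270,270:390],None,fx=3.2,fy=3.2,interpolation=2);b=cv2.resize(cv2.imread('pics/wristV.png')[190:360,190:380],None,fx=2,fy=2,interpolation=2)
h=max(a.shape[0],b.shape[0]); a=cv2.copyMakeBorder(a,0,h-a.shape[0],0,0,0);b=cv2.copyMakeBorder(b,0,h-b.shape[0],0,0,0)
cv2.imwrite('pics/crop_s6.png',np.hstack([a,b]))
E
```

```text
clock: 29.88
ee_pos: [471.6, 44.1, 29.0]
tool_rot: [-3.122, 0.005, -1.904]
wrist_force: [7.3, -6.1, 14.9]
width: 0.301
29.9833 [471.52632925  44.04677794  28.96402264] [-3.12166853  0.00510739 -1.90444165] [ 7.57781068 -6.60576736 15.24173016] 0.2952004017602456
```

View pics/crop_s6.png

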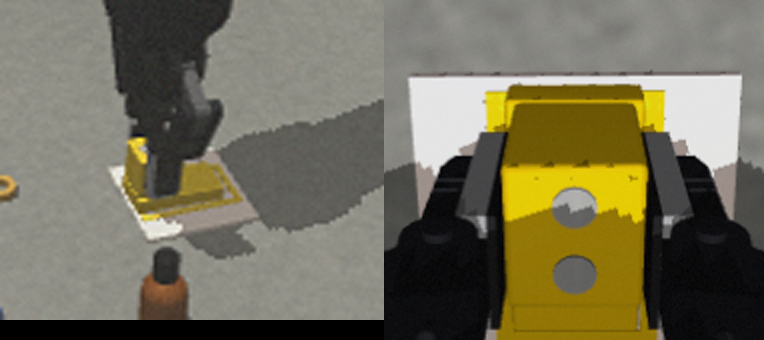

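```bash

python3 -m creep '{"jaw":[-1,-1,-1,-1,-1,-1,-1,-1,-1,-1],"xyz":[[0,0,-4],[0,0,-5],[0,0,-4],[0,0,0],[0,0,0],[0,0,0],[0,0,0],[0,0,0],[0,0,0],[0,0,0]],"turn":[0,0,0,0,0,0,0,0,0,0]}' 30
python3 - <<'E'
from h import *
snap('wrist','wristW');snap('scene','scene7'); s=manip.state(); print(s['clock'],s['ee_pos'],s['tool_rot'],s['wrist_force'],s['width'])
a=cv2.resize(cv2.imread('pics/scene7.png')[170:270,270:390],None,fx=3.2,fy=3.2,interpolation=2);b=cv2.resize(cv2.imread('pics/wristW.png')[190:360,190:380],None,fx=2,fy=2,interpolation=2)
h=max(a.shape[0],b.shape[0]); a=cv2.copyMakeBorder(a,0,h-a.shape[0],0,0,0);b=cv2.copyMakeBorder(b,0,h-b.shape[0],0,0,0)
cv2.imwrite('pics/crop_s7.png',np.hstack([a,b]))
E
```

```text
clock: 30.82
ee_pos: [461.9, 46.7, 38.6]
tool_rot: [3.141, -0.0, -1.901]
wrist_force: [0.7, -0.0, -0.1]
width: 0.297
30.9167 [461.98401917  46.65502222  38.63375479] [ 3.14140015e+00 -2.26204764e-05 -1.90098568e+00] [ 0.52110906 -0.59581646 -0.65935492] 0.2969122330266999
```

View pics/crop_s7.png

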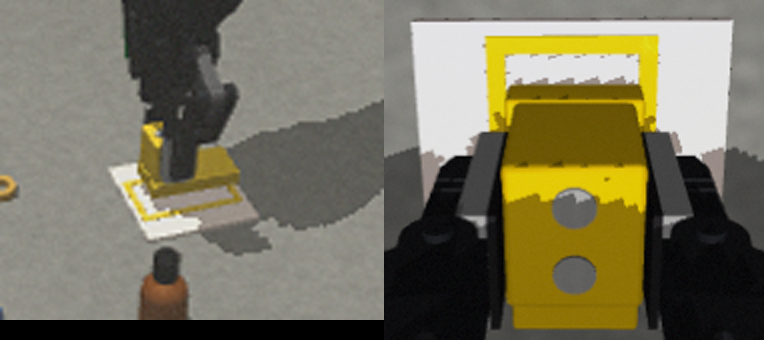

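```bash
cat > fitb.py <<'E'
from h import *
from scipy.optimize import least_squares
def fit(fn,obs):  # obs: list of (xl,h,row) ; tool frame pose
    pix,K,k1,E=load(fn); H=np.load(f'pics/{fn}.npz')['H']; Hi=np.linalg.inv(H)
    def res(p):
        th,y0,z0=p; r=[]
        for x,h,row in obs:
            # block x axis = -tool y when flat; h up = -tool z ; tilt th: nose down
            a=x*np.cos(th)-h*np.sin(th); u=x*np.sin(th)+h*np.cos(th)
            P=np.array([0,y0-a,z0-u])
            uv,_=cv2.projectPoints((Hi[:3,:3]@P+Hi[:3,3]).reshape(1,3),np.zeros(3),np.zeros(3),K,np.array([k1,0,0,0.])); r.append(uv[0,0,1]-row)
        return r
    s=least_squares(res,[0.1,15,30]); print(fn,'tilt',s.x[0].round(3),'origin tool y',s.x[1].round(1),'z',s.x[2].round(1),'res',np.round(s.fun,1))
E
python3 - <<'E'
from fitb import *
fit('wristW',[(22.1,40,294),(7.9,40,327),(30,40,272.5),(0,40,342.5),(30,0,233)])
fit('wristW',[(22.1,40,294),(7.9,40,327),(30,0,233)])
fit('wristS',[(22.1,40,298),(7.9,40,326.5),(30,40,279),(0,40,339)])
E
```

```text
wristW tilt 0.016 origin tool y 16.6 z 27.7 res [-1.  -0.9  1.   1.  -0.1]
wristW tilt 0.023 origin tool y 16.4 z 27.4 res [0. 0. 0.]
wristS tilt 0.545 origin tool y -32.7 z -15.3 res [ 0.2 -0.2 -0.1  0.1]
```

```bash

python3 - <<'E'
from h import *
L=load('wristW'); a=np.array([np.cos(.328),-np.sin(.328),0]); w=plane(L,[(190+573/2,190+36/2),(190+573/2,190+19.5/2)],3); print((w[0]-34.5*a).round(1),(w[1]-38*a).round(1))
E
python3 -m creep '{"jaw":[-1,-1,-1,-1,-1,-1,-1,-1,-1,-1],"xyz":[[0,-2.5,0],[0,-2.5,0],[0,0,2],[0,0,2],[0,0,2],[0,0,1.2],[0,0,0],[0,0,0],[0,0,0],[0,0,0]],"turn":[0,0,0,0,0,0,0,0,0,0]}' 25
python3 - <<'E'
from h import *
snap('wrist','wristX'); s=manip.state(); print(s['clock'],s['ee_pos'],s['tool_rot'],s['wrist_force'],s['width'])
b=cv2.resize(cv2.imread('pics/wristX.png')[190:360,190:380],None,fx=3,fy=3,interpolation=2)
cv2.imwrite('pics/crop_X.png',b)
E
```

```text
[420.6 -37.8   3. ] [421.4 -37.5   3. ]
clock: 31.75
ee_pos: [466.8, 45.1, 31.6]
tool_rot: [-3.142, 0.0, -1.901]
wrist_force: [-0.0, -0.9, -0.2]
width: 0.296
31.8 [466.78132093  45.07513686  31.59724669] [-3.14151252e+00  1.20171107e-04 -1.90096722e+00] [ 0.14313884  0.1201143  -1.08746147] 0.29955612028060324
```

View pics/crop_X.png

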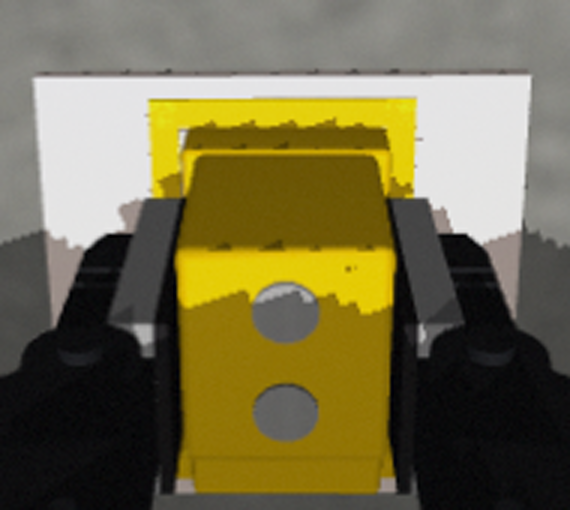

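```bash

python3 -m creep '{"jaw":[-1,-1,-1,-0.6,-0.4,-0.2,0,0,0,0],"xyz":[[-0.4,0,0.5],[0,0,0],[0,0,0],[0,0,0],[0,0,0],[0,0,0],[0,0,0],[0,0,0],[0,0,0],[0,0,0]],"turn":[0,0,0,0,0,0,0,0,0,0]}' 20
python3 -m creep '{"jaw":[0,0,0,0,0,0,0,0,0,0],"xyz":[[0,0,-20],[0,0,-30],[0,0,-35],[0,0,-35],[0,0,-15],[0,0,0],[0,0,0],[0,0,0],[0,0,0],[0,0,0]],"turn":[0,0,0,0,0,0,0,0,0,0]}' 20
python3 - <<'E'
from h import *
snap('wrist','wristY');snap('scene','scene8');snap('top','top8'); s=manip.state(); print(s['clock'],s['ee_pos'],s['tool_rot'],s['wrist_force'],s['width'])
b=cv2.resize(cv2.imread('pics/wristY.png')[100:300,170:400],None,fx=3,fy=3,interpolation=2)
cv2.imwrite('pics/crop_Y.png',b)
E
```

```text
clock: 32.63
ee_pos: [467.0, 45.4, 31.1]
tool_rot: [-3.141, 0.0, -1.901]
wrist_force: [-0.0, -1.0, 0.2]
width: 0.499
clock: 33.47
ee_pos: [466.0, 45.3, 164.7]
tool_rot: [3.139, -0.001, -1.901]
wrist_force: [0.5, 0.4, 0.3]
width: 0.503
33.6167 [466.49125361  45.38551869 165.2149082 ] [ 3.13995932e+00 -7.96214092e-04 -1.90087331e+00] [-0.3242986   0.56634639 -0.96733995] 0.5000083924737001
```

View pics/crop_Y.png

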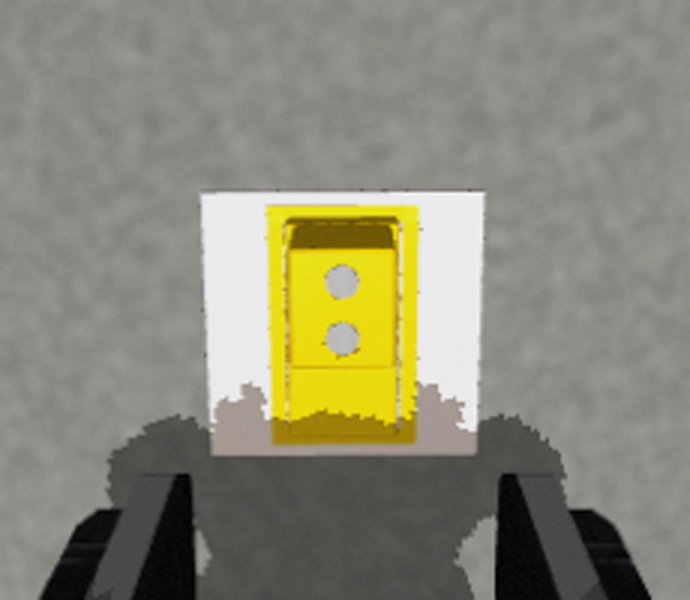

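View pics/scene8.png

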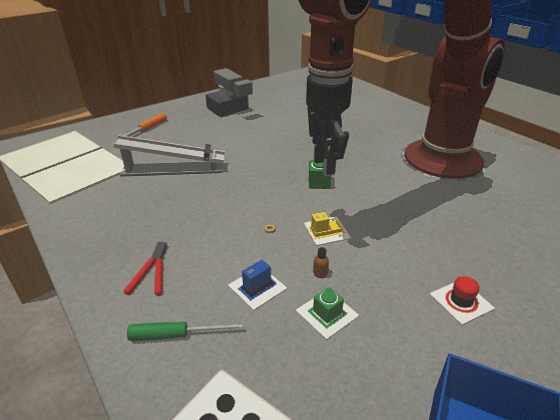

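```bash

python3 -m creep '{"jaw":[0,0,0,0,0,0,0,0,0,0],"xyz":[[-30,13,-6],[-30,13,-6],[-30,13,-6],[-30,13,-6],[-30,13,-6],[-30,13,-6],[-30,13,-6],[0,0,0],[0,0,0],[0,0,0]],"turn":[0,0,0,0,0,0,0,0,0,0]}' 20
python3 - <<'E'
from h import *
snap('wrist','wristZ'); s=manip.state(); print(s['clock'],s['ee_pos'],s['tool_rot'])
L=load('wristZ')
for st,p in blobs(L,'red',100,0): print(st,wrect(L,p,3),wrect(L,p,41))
E
```

```text
clock: 34.45
ee_pos: [448.8, 272.6, 207.5]
tool_rot: [3.141, -0.002, -1.901]
wrist_force: [0.2, -1.1, -0.8]
width: 0.5
34.5 [448.99441132 271.82402555 207.4547922 ] [ 3.14134625e+00 -2.09923595e-03 -1.90297063e+00]
[ 217  231   54   63 1696] (array([383.5, 333.6]), array([51.7, 65.4]), 0.054) (array([398.6, 324.1]), array([45.8, 58. ]), 0.054)
```

View pics/wristZ.png

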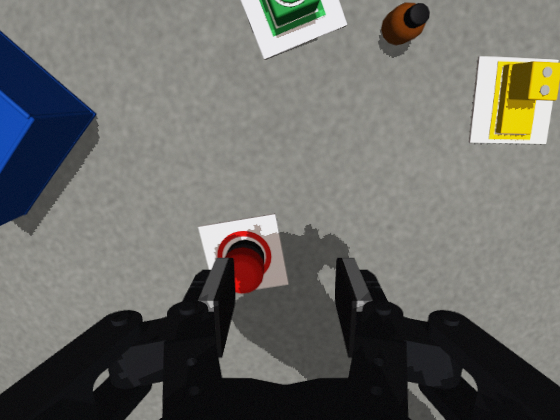

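```bash

python3 - <<'E'
from h import *
i=cv2.imread('pics/wristZ.png')[200:310,180:310]; cv2.imwrite('pics/crop_Z.png',cv2.resize(i,None,fx=5,fy=5,interpolation=2))
E
```

```text
(no output)
```

View pics/crop_Z.png

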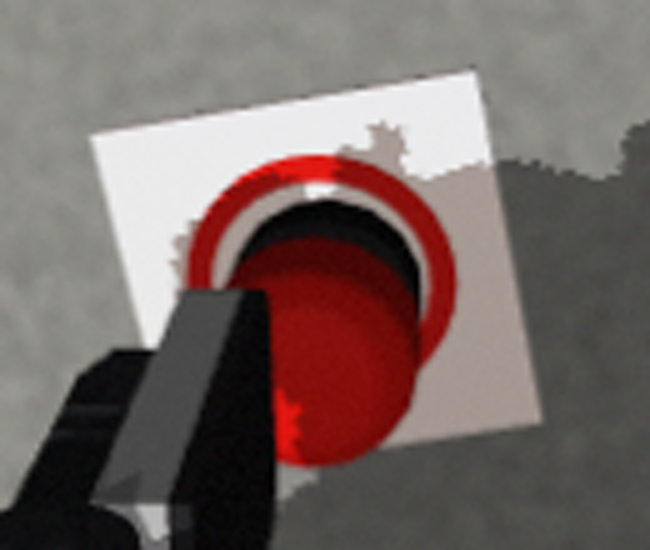

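```bash
python3 -c "
from h import *
print(order.finish_job())"
```

```text
the job is handed in; nothing more can be done
None
```

All four parts are upright on their own-colour mats, and the job is handed in at about 34.5 s of the 96 s allowed. No verdict was reported.

**What I did:** I placed the red emergency-stop head, then the smaller green pushbutton, the blue relay and the yellow block. I chose the pushbutton with the 36 mm top face, whose cap measured about 41 mm high; the look-alike is about 54 mm across and high. I gripped the yellow block by its head, slid it about 31 mm up the chute until the camera showed the nose clear of the bar, then lifted it out.

**Last checks, from the camera pictures:**

| Part | Result on its mat |
|---|---|
| Red head | about 1 mm off the ring centre; the last view was partly hidden by a finger |
| Green pushbutton | within about 1 mm of centre |
| Blue relay | centred and along its outline |
| Yellow block | flat, centred and along its outline |

The amber bottle is still standing, and the gripper is clear of everything.

**What disagreed or needed mending:**
- **Yellow block:** pressing it flat on the mat pushed the arm about 5 mm aside, with up to about 18 N at the wrist. I raised it, re-measured and set it down again before letting go.
- **Green pushbutton:** while it was still held, two edge measurements differed by about 2.5 mm. The view after release settled it.

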